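Store the cleaned parts baskets in the dry box and seal its lid

TASK

The watch-parts cleaning machine has finished its run: move every parts basket from its catch tray into the white dry box, and the fresh desiccant cartridge with them, all standing upright on the box floor. Then set the blue lid squarely on the box and press it down corner by corner, one corner after another, until the red gasket is squeezed fully home at all four corners and the lid sits flat. Leave the other things on the bench where they are.

Things in the scene. Friction and masses are not known exactly. Their poses are not given: they have to be found in the camera images.
- drybox: White open dry box, fixed. Sizes in mm: outside 182 (x) by 192 (y), rim 70 high; walls and floor 6 thick. Origin: centre of its underside, z up. A red gasket corner at each rim corner stands 8 proud (to 78 high) until squeezed; each is an L, 34 long in x and y, 10 wide, overhanging the inside by 4. The unpressed lid's origin lies 62 above the box origin, the sealed lid's 54.
- lid: Loose blue lid, 340 g, lying flat, right way up (sizes in mm). Origin: centre of its lower edge, z up. Top plate underside at z 16, top at z 22; skirt 190 (x) by 200 (y) inside, 4 clear of the box all round, its lowest 8 flared out to about 206 x 216. Either way round fits; rigid.
- lid_grip (a point): Centre of the lid's black grip bar, 36 above the lid origin: bar 70 long along the lid's x, 14 wide (y), from z 22 to z 50 of the lid, in the middle of its top (mm). Four white thumb discs (24 across) on the lid's top, z 22, at (+-80, +-85) from the lid's centre, lie above the gasket corners when the lid is on.
- gasket_pp (a joint): Red gasket corner at the dry box's +x +y corner, (80, 85) mm from its centre: 0 (8 mm proud) to 0.008 m (flush with the rim, home). It gives way slowly under about 11 N pressed over it through the lid and stays where it is pressed; the lid's weight alone does not squeeze it.
- gasket_mp (a joint): Red gasket corner at the dry box's -x +y corner, (-80, 85) mm from its centre: 0 (8 mm proud) to 0.008 m (flush with the rim, home). It gives way slowly under about 11 N pressed over it through the lid and stays where it is pressed; the lid's weight alone does not squeeze it.
- gasket_mm (a joint): Red gasket corner at the dry box's -x -y corner, (-80, -85) mm from its centre: 0 (8 mm proud) to 0.008 m (flush with the rim, home). It gives way slowly under about 11 N pressed over it through the lid and stays where it is pressed; the lid's weight alone does not squeeze it.
- gasket_pm (a joint): Red gasket corner at the dry box's +x -y corner, (80, -85) mm from its centre: 0 (8 mm proud) to 0.008 m (flush with the rim, home). It gives way slowly under about 11 N pressed over it through the lid and stays where it is pressed; the lid's weight alone does not squeeze it.
- basket1: Closed steel parts basket (sizes in mm), 66 long (x) by 44 wide (y), 26 tall, 110 g, with an orange grip bar on top in its middle: 32 long along the basket's y, 10 wide (x), from z 26 to z 44. Origin: centre of its underside. Three to five are there; absent ones read None. Five and the cartridge fit in the box as 2 (x) by 3 (y), side by side; stacked, the lid would not close.
- basket2: Closed steel parts basket (sizes in mm), 66 long (x) by 44 wide (y), 26 tall, 110 g, with an orange grip bar on top in its middle: 32 long along the basket's y, 10 wide (x), from z 26 to z 44. Origin: centre of its underside. Three to five are there; absent ones read None. Five and the cartridge fit in the box as 2 (x) by 3 (y), side by side; stacked, the lid would not close.
- basket3: Closed steel parts basket (sizes in mm), 66 long (x) by 44 wide (y), 26 tall, 110 g, with an orange grip bar on top in its middle: 32 long along the basket's y, 10 wide (x), from z 26 to z 44. Origin: centre of its underside. Three to five are there; absent ones read None. Five and the cartridge fit in the box as 2 (x) by 3 (y), side by side; stacked, the lid would not close.
- basket4: Closed steel parts basket (sizes in mm), 66 long (x) by 44 wide (y), 26 tall, 110 g, with an orange grip bar on top in its middle: 32 long along the basket's y, 10 wide (x), from z 26 to z 44. Origin: centre of its underside. Three to five are there; absent ones read None. Five and the cartridge fit in the box as 2 (x) by 3 (y), side by side; stacked, the lid would not close.
- basket5: Closed steel parts basket (sizes in mm), 66 long (x) by 44 wide (y), 26 tall, 110 g, with an orange grip bar on top in its middle: 32 long along the basket's y, 10 wide (x), from z 26 to z 44. Origin: centre of its underside. Three to five are there; absent ones read None. Five and the cartridge fit in the box as 2 (x) by 3 (y), side by side; stacked, the lid would not close.
- cartridge: Desiccant cartridge, white with amber windows, lying on the bench (sizes in mm): 66 (x) by 44 (y), 26 tall, 90 g, with a green grip bar on top like a basket's: 32 long along its y, 10 wide (x), from z 26 to z 44. Origin: centre of its underside.
- cleaner: Blue cleaning machine, fixed, with its steel catch tray (mm). Origin: under the tray's centre; tray 198 (x) by 212 (y) outside, floor 4 thick, rim 12 tall. The machine's body (229 tall, 253 at its lid knobs) begins 150 from the origin on the -y side (x from -90 to 180, 250 deep), with an outlet chute up to 36 high between it and the tray.
- oil: Bystander: amber glass oil bottle with a black cap, 34 across, 70 tall (mm), loose; not to be moved. Origin: centre of its underside.
- jar: Bystander: glass jar with a metal cap, 52 across, 55 tall (mm), loose; not to be moved. Origin: centre of its underside.
- watch: Bystander: brass pocket watch lying face up, 52 across, 13 thick (mm), loose; not to be moved. Origin: centre of its underside.
- blower: Bystander: black rubber dust blower standing nozzle up, 52 across, 85 tall (mm), loose; not to be moved. Origin: centre of its underside.
- loupe: Bystander: black eye loupe, 34 across, 30 tall (mm), loose; not to be moved. Origin: centre of its underside.
- driver: Bystander: red-handled screwdriver lying down, 140 long (mm), loose; not to be moved. Origin: centre of its underside. (lying along its x)
- partscase: Bystander: clear parts case with a white lid, 72 x 57 x 23 (mm), loose; not to be moved. Origin: centre of its underside.

How it is judged:
On the way, in this order (a step that is already met when the one before it is completed fails the run):
1. every basket and the desiccant cartridge stand upright on the floor of the dry box (x of basket1 in the frame of drybox between -0.06 and 0.06 m and y of basket1 in the frame of drybox between -0.074 and 0.074 m and z of basket1 in the frame of drybox between -0.002 and 0.012 m and angle between each of basket1, basket2, basket3, basket4, basket5, cartridge's own z axis and vertical below 0.15 rad and x of basket2 in the frame of drybox between -0.06 and 0.06 m and y of basket2 in the frame of drybox between -0.074 and 0.074 m and z of basket2 in the frame of drybox between -0.002 and 0.012 m and x of basket3 in the frame of drybox between -0.06 and 0.06 m and y of basket3 in the frame of drybox between -0.074 and 0.074 m and z of basket3 in the frame of drybox between -0.002 and 0.012 m and x of basket4 in the frame of drybox between -0.06 and 0.06 m and y of basket4 in the frame of drybox between -0.074 and 0.074 m and z of basket4 in the frame of drybox between -0.002 and 0.012 m and x of basket5 in the frame of drybox between -0.06 and 0.06 m and y of basket5 in the frame of drybox between -0.074 and 0.074 m and z of basket5 in the frame of drybox between -0.002 and 0.012 m and x of cartridge in the frame of drybox between -0.06 and 0.06 m and y of cartridge in the frame of drybox between -0.074 and 0.074 m and z of cartridge in the frame of drybox between -0.002 and 0.012 m), for 0.3 s.
2. with the lid on the box, one gasket corner has been pressed home while the one diagonally opposite is not home yet (horizontal distance between lid and drybox below 0.015 m and z of lid in the frame of drybox below 0.068 m and angle between lid's own z axis and vertical below 0.12 rad and ((value of joint gasket_pp above 0.0065 m and value of joint gasket_mm below 0.0065 m) or (value of joint gasket_mp above 0.0065 m and value of joint gasket_pm below 0.0065 m) or (value of joint gasket_mm above 0.0065 m and value of joint gasket_pp below 0.0065 m) or (value of joint gasket_pm above 0.0065 m and value of joint gasket_mp below 0.0065 m))), for 0.2 s.
3. three gasket corners are home while the last one is not home yet (horizontal distance between lid and drybox below 0.015 m and z of lid in the frame of drybox below 0.068 m and angle between lid's own z axis and vertical below 0.12 rad and ((value of joint gasket_pp below 0.0065 m and value of joint each of gasket_mp, gasket_mm, gasket_pm above 0.0065 m) or (value of joint gasket_mp below 0.0065 m and value of joint each of gasket_pp, gasket_mm, gasket_pm above 0.0065 m) or (value of joint gasket_mm below 0.0065 m and value of joint each of gasket_pp, gasket_mp, gasket_pm above 0.0065 m) or (value of joint gasket_pm below 0.0065 m and value of joint each of gasket_pp, gasket_mp, gasket_mm above 0.0065 m))), for 0.2 s.
4. all four gasket corners are home (horizontal distance between lid and drybox below 0.015 m and z of lid in the frame of drybox below 0.068 m and angle between lid's own z axis and vertical below 0.12 rad and value of joint each of gasket_pp, gasket_mp, gasket_mm, gasket_pm above 0.0065 m), for 0.2 s.
At the end, for the whole second after the job is handed in: Every basket and the cartridge stand upright (0.15 rad) on the box floor; the lid is square on the box (9 mm, 0.08 rad, either way round) and flat (0.02 rad), its origin under 56.5 mm above the box origin; all four gasket corners squeezed over 6.5 of 8 mm; all at rest (all of step 1 and value of joint each of gasket_pp, gasket_mp, gasket_mm, gasket_pm above 0.0065 m and horizontal distance between lid and drybox below 0.009 m and z of lid in the frame of drybox below 0.0565 m and angle between lid's own z axis and vertical below 0.02 rad and angle between the x axis of lid and the x axis of drybox, either way round below 0.08 rad and linear speed of each of lid, basket1, basket2, basket3, basket4, basket5, cartridge below 0.02 m/s); the robot touches nothing.
It fails at once if a bystander (bottle, jar, watch, blower, loupe, screwdriver or parts case) is shoved more than 40 mm from its place (distance of any of oil, jar, watch, blower, loupe, driver, partscase from where it was at the start of the episode above 0.04 m).
Of basket1, basket2, basket3, basket4, basket5 only 3 to 5 are there at a start; the rules pass over those that are not, and their reading is None.
At some moment in a run one of basket1, basket2, basket3, basket4, basket5 may be knocked a few centimetres aside while the robot is not near it.
Once in a run the grip may slacken for a moment while it holds something.
It also fails if it takes over 210 s, if anything falls off the work surface, if the arm or the gripper's body presses on something with over 40 N, if the wrist force passes 120 N, or if a joint passes its speed limit or range.

ROBOT

A 6-joint arm with a two-finger parallel gripper is mounted at the origin on the work surface. World frame = base frame: x ahead of the robot, y to its left, z up, the work surface at z = 0. Lengths are in m, angles in rad, forces in N, time in s.
With the tool pointing down it reaches from about 0.35 to 0.775 m from the base axis. Payload 5.5 kg.
Tool frame: the origin (TCP) lies midway between the tips of the shut fingers; the grasp point (between the pads) lies 19 mm behind it; z points along the fingers, y is the line along which they close (so a half turn about z gives the same grasp; the last joint's range is limited). The gripper opens to 85 mm and grips with 20 to 120 N. Pads are 22 mm wide; open, the fingers measure 114 mm over their backs; the gripper's body (76 mm by 85 mm) begins 54 mm behind the grasp point. The pads swing forward as they close: fully open they stand 13 mm farther back than shut.
Start: joints at [-1.417, 0.313, 0.046, 1.304, 0, 1.431], TCP at [0.167, -0.55, 0.231] pointing down, gripper open.
Joint ranges: [-2.76, 2.76], [-0.86, 1.69], [-1.03, 1.26], [-2.2, 2.34], [-1.47, 1.5], [-3.14, 3.14]. Speed limits (rad/s): [2.57, 2.57, 3.14, 3.14, 3.14, 3.14].

INTERFACE

Orientations are given as a unit quaternion [w, x, y, z].
In Python, from workcell import env gives the robot as it stands. The module is installed in compiled form; this text tells all that it offers.
- The arm moves only by the tool servo_tool, never from a script. Its argument "increments" is a list of rows, each an object of numbers: "grip": the closure, from 0 (fully open) to 1 (shut); "x", "y", "z": the shift along the tool's x, y, z in mm; "roll": the turn about the tool's z in degrees. In form: [{"grip": .., "x": .., "y": .., "z": .., "roll": ..}, ...]. A call has 1 to 5 rows; each row shifts and turns the commanded pose from where the row before left it, along the tool's axes as they then stand; what a row does not reach is not made up. A row lasts 1/12 s, in which the tool goes at most 41.7 mm and 7.16 degrees, less where a joint would pass 70% of its speed; a pose out of reach is approached as far as the arm can. A call is refused whole if a number of a shift passes 41.7 or a number of a turn 7.16, either way. A call with a gripper value outside its range is refused whole. The fingers move at their own pace and stop on an object; "grip_force" is the grip in N (left out, the last holds). Time passes only in rows, so rows that do not move let the fingers close. It gives the time, the measured TCP pose, the force, the opening and the grip force at its end, in the units of the state.
- env.get_state(): the state, without advancing time (a new reading comes with each control period).
- env.read_camera(name): name is "scene" or "top"; returns the picture (480x640x3 uint8, red, green, blue); there is no depth.
- env.get_calibration(name): a dict with "vertical_fov" (degrees; the focal length in pixels is half the picture's height over the tangent of half this angle, whatever the lens; pixels are square), "cx", "cy" (the principal point, pixels), "rvec" (rotation vector, rad) and "tvec" (3), from world to camera coordinates, as OpenCV has them. Camera axes: x right, y down, z forward; pixel columns grow to the right and rows downward; lengths in m; the calibration is good to about 2 mm. A picture is of the moment at which its call begins. get_calibration takes no time and is no camera call.
- env.hand_in(): hands the job in; it is judged then, once.
The state is a dict: "clock": time; "joint_pos": joint angles; "qvel": joint speeds; "tau": joint torques, N m; "tcp_pos": TCP position; "orientation": TCP orientation; "wrist_force": force on the tool from outside, world axes, zero at the start; "ft_torque": the same for the moment, N m; "finger_gap": finger opening in m; "grip_force": force on a finger pad.
Only numpy, scipy, OpenCV 4.12 (cv2) and the standard library are available. Lean on these libraries where they do the work, as an engineer would, in place of code of your own. Each camera call takes 0.05 s, during which the arm holds its last target. There are 200 camera calls.

## Working session

There is one attempt and no reset: what is moved stays moved. The work goes in short steps, Python scripts to look and compute and a tool call to move; the robot and the scene stay as the last step left them, time stands still between calls to the robot, and variables do not carry over. Pictures are saved under pics/ and viewed, at most 14 in all, crops included, and the job is handed in when it is done.

Besides the shell and the picture viewer there is one more tool, called after ">>>" as name([rows], argument=value, ...), one row to a line, values as JSON. servo_tool: Moves the arm, as the interface text tells. Its arguments: {"type":"object","properties":{"increments":{"type":"array"},"grip_force":{"type":"number"}},"required":["increments"]}

```bash
mkdir -p pics
cat > h.py <<'E'
import numpy as np, cv2
from workcell import env
def cal(n):
    c=env.get_calibration(n); f=240/np.tan(np.radians(c['vertical_fov'])/2)
    R=cv2.Rodrigues(np.array(c['rvec'],float))[0]; return f,c['cx'],c['cy'],R,np.array(c['tvec'],float).ravel()
def ray(n,uv,z):
    f,cx,cy,R,t=cal(n); d=R.T@np.array([(uv[0]-cx)/f,(uv[1]-cy)/f,1]); o=-R.T@t
    return o+d*(z-o[2])/d[2]
def proj(n,p):
    f,cx,cy,R,t=cal(n); q=R@np.array(p,float)+t; return np.array([f*q[0]/q[2]+cx,f*q[1]/q[2]+cy])
def shot(n,fn):
    im=env.read_camera(n)[:,:,::-1].copy(); cv2.imwrite('pics/'+fn,im); return im
E
python3 - <<'E'
from h import *
for n in('scene','top'):
    shot(n,n+'0.png'); c=cal(n); print(n,env.get_calibration(n),-c[3].T@c[4])
print(env.get_state())
E
```

```text
scene {'vertical_fov': 54.41639004123343, 'cx': 316.7805703098206, 'cy': 239.63422523999245, 'rvec': array([ 1.35822212,  2.40687794, -0.72350887]), 'tvec': array([ 0.3074376 , -0.36757262,  1.15426365])} [0.96684537 0.22380799 0.75965262]
top {'vertical_fov': 47.227597094146155, 'cx': 320.9949983046158, 'cy': 230.49690025143877, 'rvec': array([ 2.1538005 , -2.16222297,  0.20969516]), 'tvec': array([-0.05206666,  0.59019293,  0.96326364])} [ 0.43379603 -0.01525714  1.04427185]
{'clock': 0.1, 'joint_pos': array([-1.41659878e+00,  3.13932228e-01,  4.50853783e-02,  1.30360026e+00,
       -2.13065617e-05,  1.43119615e+00]), 'qvel': array([-0.00098582, -0.00172577,  0.00310674,  0.00120627, -0.00080956,
       -0.00155699]), 'tau': array([ 2.30595761e-03, -4.81722879e+01,  2.99245691e+01,  1.27963957e-02,
       -1.86847615e-04, -1.15307593e-06]), 'tcp_pos': array([ 0.16642707, -0.54990789,  0.23049115]), 'orientation': array([-8.25293706e-04,  9.89229412e-01,  1.46371063e-01, -1.66772276e-05]), 'wrist_force': array([-0.82159721, -0.09883963, -0.66637148]), 'ft_torque': array([-0.06895267, -0.02533318,  0.04629785]), 'grip_force': 0.0, 'finger_gap': 0.08543887574453209}
```

View pics/top0.png

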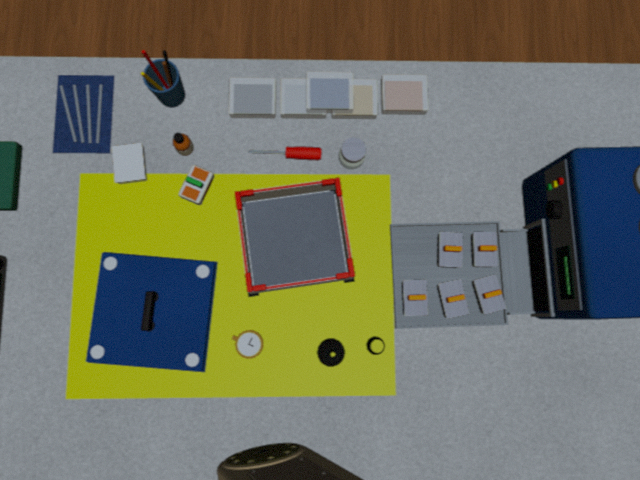

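View pics/scene0.png

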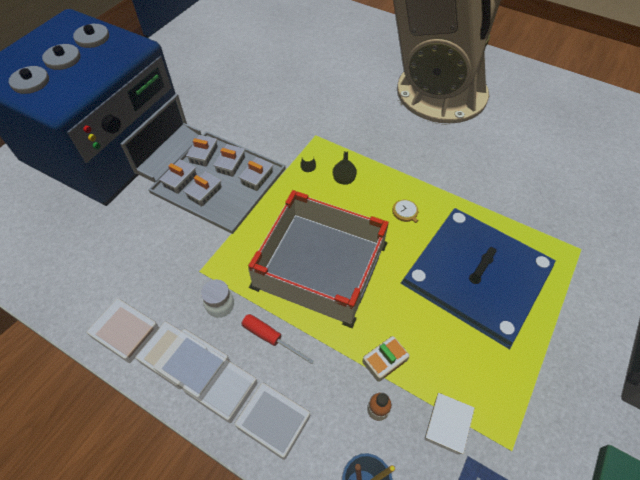

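The top view (up is +x, left is +y) shows five baskets in the tray around (410–490, 245–300). The cartridge is at (195,184), the box at (295,237), the lid at (152,311), and the blower and loupe near (331,352) and (376,345). Next I'll measure these positions.

```bash
cat >> h.py <<'E'
def blobs(im,lo,hi,amin=25,roi=None):
    m=cv2.inRange(cv2.cvtColor(im,cv2.COLOR_BGR2HSV),lo,hi)
    if roi: k=np.zeros_like(m);x0,y0,x1,y1=roi;k[y0:y1,x0:x1]=1;m=m*k
    out=[]
    for c in cv2.findContours(m,cv2.RETR_EXTERNAL,cv2.CHAIN_APPROX_NONE)[0]:
        a=cv2.contourArea(c)
        if a>=amin: out.append((c[:,0,:].astype(float),a))
    return out
def bar(n,c,z):
    P=np.array([ray(n,p,z)[:2] for p in c]); r=cv2.minAreaRect((P*1000).astype(np.float32))
    b=cv2.boxPoints(r); e=[b[1]-b[0],b[2]-b[1]]; e=max(e,key=np.linalg.norm)
    return np.array(r[0]),sorted(r[1]),(np.degrees(np.arctan2(e[1],e[0])))%180
def yaw_state():
    from scipy.spatial.transform import Rotation as Ro
    s=env.get_state(); q=s['orientation']; R=Ro.from_quat([q[1],q[2],q[3],q[0]]).as_matrix(); return s,R
E
python3 - <<'E'
from h import *
im=cv2.imread('pics/top0.png'); im2=cv2.imread('pics/scene0.png')
f=lambda t,r:print(t,np.round(r[0],1),np.round(r[1],1),round(r[2],1))
for n,i,roi in(('top',im,(380,220,520,330)),('scene',im2,(130,120,300,220))):
    for c,a in blobs(i,(8,150,120),(22,255,255),15,roi): f(n+' orange %d'%a+str(c.mean(0).round()),bar(n,c,.042))
for n,i,roi in(('top',im,(170,150,220,210)),('scene',im2,(355,330,415,385))):
    for c,a in blobs(i,(45,120,60),(85,255,255),15,roi): f(n+' green %d'%a,bar(n,c,.038))
for c,a in blobs(im,(0,0,180),(180,60,255),60,(85,250,220,375)): f('disc %d'%a,bar('top',c,.022))
for c,a in blobs(im2,(0,0,180),(180,60,255),60,(400,205,560,345)): f('discS %d'%a,bar('scene',c,.022))
for c,a in blobs(im,(0,0,0),(180,255,60),60,(135,285,165,335)): f('lidbar %d'%a,bar('top',c,.048))
for n,i,roi in(('top',im,(230,170,360,300)),('scene',im2,(240,185,395,320))):
    m=[c for c,a in blobs(i,(0,150,90),(7,255,255),8,roi)]+[c for c,a in blobs(i,(173,150,90),(180,255,255),8,roi)]
    f(n+' box',bar(n,np.vstack(m),.078))
    print([(len(c),c.mean(0).round()) for c in m])
s,R=yaw_state(); print(R.round(3))
E
```

```text
top orange 55[456. 298.] [ 465.5 -300.7] [ 8.1 29.9] 100.7
top orange 61[417. 297.] [ 467.6 -229.2] [ 7.3 29.6] 89.7
top orange 58[493. 293.] [ 473.8 -369.8] [ 8.3 31. ] 103.3
top orange 60[488. 248.] [ 557.5 -365.6] [ 7.5 30.3] 89.9
top orange 58[453. 248.] [ 557.6 -299.7] [ 7.5 30.1] 89.9
scene orange 39[200. 180.] [ 557.7 -296.7] [ 8.8 30.9] 87.1
scene orange 36[175. 167.] [ 558.6 -361.9] [ 8.5 30.2] 90.1
scene orange 34[255. 165.] [ 468.  -225.4] [ 8.9 30.8] 88.6
scene orange 31[228. 151.] [ 465.7 -297.2] [ 9.5 29.5] 101.3
scene orange 27[200. 141.] [ 473.3 -365.9] [ 9.9 29.3] 108.5
top green 60 [684.3 182.7] [ 8.7 31.1] 66.5
scene green 97 [685.7 185.9] [11.5 30.8] 66.7
discS 112 [534.4 338.1] [19.8 22.1] 18.8
discS 89 [519.8 167.9] [20.2 20.7] 67.9
discS 80 [375.4 352.2] [19.2 20.8] 121.1
discS 66 [359.7 182.1] [19.4 21.5] 121.1
discS 103 [396.8  89.9] [27.2 31.5] 121.1
lidbar 417 [445.8 252.2] [23.1 70.6] 175.9
top box [578.9  -5.1] [180.9 187.6] 98.1
[(93, array([304., 282.])), (100, array([258., 284.])), (96, array([345., 268.])), (107, array([246., 199.])), (93, array([327., 184.]))]
scene box [628.    6.7] [189.8 266.8] 8.1
[(27, array([250., 318.])), (458, array([312., 268.])), (234, array([339., 210.]))]
[[ 0.957  0.29  -0.   ]
 [ 0.29  -0.957  0.002]
 [ 0.    -0.002 -1.   ]]
```

>>> servo_tool([
  {"grip":0.45,"x":25.5,"y":-14.8,"z":5.3},
  {"x":25.5,"y":-14.8,"z":5.3},
  {"x":25.5,"y":-14.8,"z":5.3},
  {"x":25.5,"y":-14.8,"z":5.3},
  {"x":25.5,"y":-14.8,"z":5.3},
], grip_force=60)

```text
invalid input at $.increments[0]: expected keys grip, x, y, z, roll
```

>>> servo_tool([
  {"x":25.5,"y":-14.8,"z":5.3},
  {"x":25.5,"y":-14.8,"z":5.3},
  {"x":25.5,"y":-14.8,"z":5.3},
  {"x":25.5,"y":-14.8,"z":5.3},
  {"x":25.5,"y":-14.8,"z":5.3},
])

```text
invalid input at $.increments[0]: expected keys grip, x, y, z, roll
```

>>> servo_tool([
  {"x":25.5,"y":-14.8,"z":5.3},
  {"x":25.5,"y":-14.8,"z":5.3},
  {"x":25.5,"y":-14.8,"z":5.3},
  {"x":25.5,"y":-14.8,"z":5.3},
  {"x":25.5,"y":-14.8,"z":5.3},
])

```text
invalid input at $.increments[0]: expected keys grip, x, y, z, roll
```

>>> servo_tool([
  {"roll":-6.65},
  {"roll":-6.65},
  {"roll":-6.65},
  {"roll":-6.65},
  {"roll":-6.65},
])

```text
invalid input at $.increments[0]: expected keys grip, x, y, z, roll
```

>>> servo_tool([
  {"roll":-6.65},
  {"roll":-6.65},
  {"roll":-6.65},
  {"roll":-6.65},
  {"roll":-6.65},
])

```text
invalid input at $.increments[0]: expected keys grip, x, y, z, roll
```

>>> servo_tool([
  {"roll":-6.65},
  {},
  {},
  {},
  {},
])

```text
invalid input at $.increments[0]: expected keys grip, x, y, z, roll
```

>>> servo_tool([
  {"grip":0.45,"x":25.5,"y":-14.8,"z":5.3,"roll":0},
  {"grip":0.45,"x":25.5,"y":-14.8,"z":5.3,"roll":0},
  {"grip":0.45,"x":25.5,"y":-14.8,"z":5.3,"roll":0},
  {"grip":0.45,"x":25.5,"y":-14.8,"z":5.3,"roll":0},
  {"grip":0.45,"x":25.5,"y":-14.8,"z":5.3,"roll":0},
], grip_force=60)

```text
clock: 0.52
tcp_pos: [0.2676, -0.4413, 0.2041]
orientation: [-0.0, 0.989, 0.146, -0.0]
wrist_force: [-0.7, -0.4, -0.1]
finger_gap: 0.0466
grip_force: 0.0
```

>>> servo_tool([
  {"grip":0.45,"x":25.5,"y":-14.8,"z":5.3,"roll":0},
  {"grip":0.45,"x":25.5,"y":-14.8,"z":5.3,"roll":0},
  {"grip":0.45,"x":25.5,"y":-14.8,"z":5.3,"roll":0},
  {"grip":0.45,"x":25.5,"y":-14.8,"z":5.3,"roll":0},
  {"grip":0.45,"x":25.5,"y":-14.8,"z":5.3,"roll":0},
])

```text
clock: 0.93
tcp_pos: [0.3683, -0.3335, 0.1777]
orientation: [-0.0, 0.989, 0.146, -0.0]
wrist_force: [0.7, -0.5, -0.4]
finger_gap: 0.0468
grip_force: 0.0
```

>>> servo_tool([
  {"grip":0.45,"x":25.5,"y":-14.8,"z":5.3,"roll":0},
  {"grip":0.45,"x":25.5,"y":-14.8,"z":5.3,"roll":0},
  {"grip":0.45,"x":25.5,"y":-14.8,"z":5.3,"roll":0},
  {"grip":0.45,"x":25.5,"y":-14.8,"z":5.3,"roll":0},
  {"grip":0.45,"x":25.5,"y":-14.8,"z":5.3,"roll":0},
])

```text
clock: 1.35
tcp_pos: [0.4689, -0.2257, 0.1512]
orientation: [-0.0, 0.989, 0.146, -0.0]
wrist_force: [-0.2, 0.2, -0.7]
finger_gap: 0.0466
grip_force: 0.0
```

>>> servo_tool([
  {"grip":0.45,"x":0,"y":0,"z":0,"roll":-6.65},
  {"grip":0.45,"x":0,"y":0,"z":0,"roll":-6.65},
  {"grip":0.45,"x":0,"y":0,"z":0,"roll":-6.65},
  {"grip":0.45,"x":0,"y":0,"z":0,"roll":-6.65},
  {"grip":0.45,"x":0,"y":0,"z":0,"roll":-6.65},
])

```text
clock: 1.77
tcp_pos: [0.4681, -0.2267, 0.1513]
orientation: [-0.0, 0.905, 0.426, -0.0]
wrist_force: [-0.1, -0.1, -1.1]
finger_gap: 0.0469
grip_force: 0.0
```

>>> servo_tool([
  {"grip":0.45,"x":0,"y":0,"z":0,"roll":-6.65},
  {"grip":0.45,"x":0,"y":0,"z":0,"roll":-6.65},
  {"grip":0.45,"x":0,"y":0,"z":0,"roll":-6.65},
  {"grip":0.45,"x":0,"y":0,"z":0,"roll":-6.65},
  {"grip":0.45,"x":0,"y":0,"z":0,"roll":-6.65},
])

```text
clock: 2.18
tcp_pos: [0.468, -0.2269, 0.1513]
orientation: [-0.0, 0.745, 0.667, -0.0]
wrist_force: [-0.2, 0.2, -0.4]
finger_gap: 0.0471
grip_force: 0.0
```

>>> servo_tool([
  {"grip":0.45,"x":0,"y":0,"z":0,"roll":-6.65},
  {"grip":0.45,"x":0,"y":0,"z":0,"roll":0},
])

```text
clock: 2.35
tcp_pos: [0.468, -0.2269, 0.1514]
orientation: [-0.0, 0.706, 0.708, -0.0]
wrist_force: [0.2, -0.4, -0.4]
finger_gap: 0.0468
grip_force: 0.0
```

>>> servo_tool([
  {"grip":0.45,"x":0,"y":0,"z":35,"roll":0},
  {"grip":0.45,"x":0,"y":0,"z":35,"roll":0},
  {"grip":0.45,"x":0,"y":0,"z":30,"roll":0},
  {"grip":0.45,"x":0,"y":0,"z":17.5,"roll":0},
  {"grip":0.45,"x":0,"y":0,"z":0,"roll":0},
])

```text
clock: 2.77
tcp_pos: [0.4651, -0.225, 0.0301]
orientation: [-0.004, 0.708, 0.706, -0.001]
wrist_force: [-0.9, 0.3, 0.1]
finger_gap: 0.0468
grip_force: 0.0
```

>>> servo_tool([
  {"grip":1,"x":0,"y":0,"z":0,"roll":0},
  {"grip":1,"x":0,"y":0,"z":0,"roll":0},
  {"grip":1,"x":0,"y":0,"z":0,"roll":0},
  {"grip":1,"x":0,"y":0,"z":0,"roll":0},
])

```text
clock: 3.1
tcp_pos: [0.4697, -0.2281, 0.0362]
orientation: [0.002, 0.707, 0.707, 0.0]
wrist_force: [-1.0, -0.5, 4.9]
finger_gap: 0.0084
grip_force: 60.9
```

>>> servo_tool([
  {"grip":1,"x":0,"y":0,"z":-15,"roll":0},
  {"grip":1,"x":0,"y":0,"z":-30,"roll":0},
  {"grip":1,"x":0,"y":0,"z":-30,"roll":0},
  {"grip":1,"x":0,"y":0,"z":-30,"roll":0},
  {"grip":1,"x":0,"y":0,"z":0,"roll":0},
])

```text
clock: 3.52
tcp_pos: [0.4718, -0.2295, 0.1463]
orientation: [0.006, 0.707, 0.707, 0.001]
wrist_force: [0.8, -0.1, -0.8]
finger_gap: 0.0079
grip_force: 60.3
```

Run:
```python
from h import *
a=shot('top','t1.png'); b=shot('scene','s1.png')
out=np.hstack([cv2.resize(a[165:305,225:365],None,fx=2.8,fy=2.8,interpolation=2),cv2.resize(b[185:325,245:385],None,fx=2.8,fy=2.8,interpolation=2)])
cv2.imwrite('pics/c1.png',out)
```

```text
(no output)
```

View pics/c1.png

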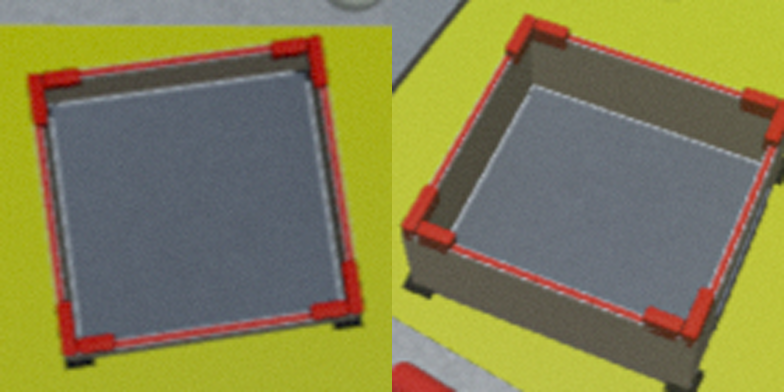

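The crop shows all four gasket corners in both views. The top-view outer corners are near (235,192), (340,178), (354,277) and (249,292). I'll raycast them at z = 78 mm.

Run:
```python
from h import *
T=[(235.4,191.8),(339.6,177.9),(353.9,276.8),(248.6,291.8)]
S=[(351.4,305.7),(249.3,267.9),(292.9,190.7),(385,221.8)]
for n,L in(('top',T),('scene',S)):
    P=np.array([ray(n,p,.078)[:2] for p in L])*1000; A,B,C,D=P
    print(n,P.round(0).tolist(),P.mean(0).round(1),[round(float(np.linalg.norm(v))) for v in(A-B,B-C,C-D,D-A)],[round(float(np.degrees(np.arctan2(v[1],v[0]))),1) for v in(A-D,B-C,A-B,D-C)])
s,R=yaw_state(); print(s['tcp_pos'],np.degrees(np.arctan2(R[1,0],R[0,0])))
im=cv2.imread('pics/top0.png')
for c,a in blobs(im,(0,0,180),(180,90,255),60,(85,250,220,375)): r=bar('top',c,.022);print(np.round(r[0],1),r[1])
```

```text
top [[655.0, 100.0], [682.0, -88.0], [502.0, -111.0], [477.0, 74.0]] [579.1  -6.1] [189, 181, 186, 180] [8.3, 7.3, 97.9, 97.8]
scene [[660.0, 104.0], [688.0, -77.0], [509.0, -104.0], [484.0, 76.0]] [ 5.855e+02 -1.000e-01] [183, 181, 182, 178] [9.0, 8.8, 98.7, 97.9]
[ 0.46959979 -0.22801693  0.1414473 ] 89.96997454821275
```

>>> servo_tool([
  {"grip":1,"x":30,"y":10.5,"z":0,"roll":0},
  {"grip":1,"x":32,"y":10.5,"z":0,"roll":0},
  {"grip":1,"x":32,"y":10.5,"z":0,"roll":0},
  {"grip":1,"x":32,"y":10.5,"z":0,"roll":0},
  {"grip":1,"x":32,"y":10.5,"z":0,"roll":0},
])

```text
clock: 4.03
tcp_pos: [0.52, -0.0675, 0.1378]
orientation: [-0.001, 0.708, 0.707, -0.001]
wrist_force: [1.0, 0.0, -0.9]
finger_gap: 0.0083
grip_force: 60.2
```

>>> servo_tool([
  {"grip":1,"x":32,"y":10.5,"z":0,"roll":0},
  {"grip":1,"x":29,"y":10,"z":0,"roll":0},
  {"grip":1,"x":0,"y":0,"z":0,"roll":-4.2},
  {"grip":1,"x":0,"y":0,"z":0,"roll":-4.2},
  {"grip":1,"x":0,"y":0,"z":0,"roll":0},
])

```text
clock: 4.45
tcp_pos: [0.5404, -0.0071, 0.1376]
orientation: [-0.001, 0.652, 0.758, -0.001]
wrist_force: [0.2, -0.3, -0.9]
finger_gap: 0.0085
grip_force: 60.2
```

Run:
```python
from h import *
a=shot('top','t2.png'); b=shot('scene','s2.png')
s,R=yaw_state(); print(s['tcp_pos'],np.degrees(np.arctan2(R[1,0],R[0,0])),s['finger_gap'])
p=s['tcp_pos']; print(proj('top',p),proj('scene',p))
u,v=proj('top',p).astype(int);c1=cv2.resize(a[v-60:v+60,u-60:u+60],None,fx=3.3,fy=3.3)
u,v=proj('scene',p).astype(int);c2=cv2.resize(b[v-60:v+60,u-60:u+60],None,fx=3.3,fy=3.3)
cv2.imwrite('pics/c2.png',np.hstack([c1,c2]))
```

```text
[ 0.54053085 -0.00797983  0.13810788] 98.26613365923583 0.008336693847028885
[295.35342449 251.46869989] [329.48760729 203.179641  ]
```

View pics/c2.png

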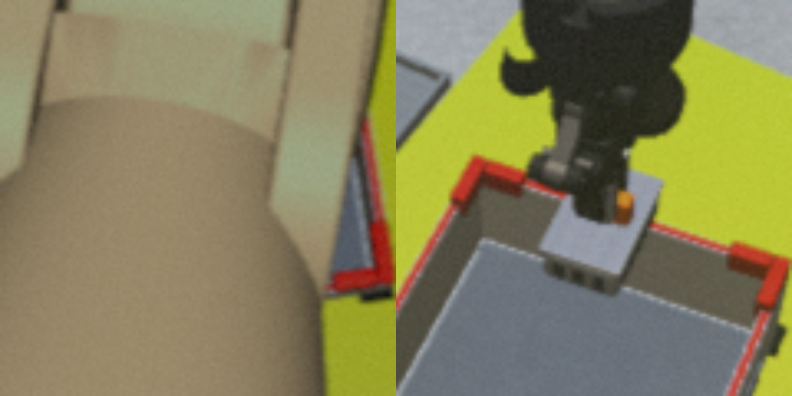

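>>> servo_tool([
  {"grip":1,"x":0,"y":2,"z":30,"roll":0},
  {"grip":1,"x":0,"y":0,"z":30,"roll":0},
  {"grip":1,"x":0,"y":0,"z":25,"roll":0},
  {"grip":1,"x":0,"y":0,"z":12,"roll":0},
  {"grip":1,"x":0,"y":0,"z":4,"roll":0},
])

```text
clock: 4.97
tcp_pos: [0.5407, -0.0081, 0.0374]
orientation: [-0.002, 0.655, 0.756, -0.001]
wrist_force: [-15.9, 2.4, 38.8]
finger_gap: 0.0086
grip_force: 67.0
```

>>> servo_tool([
  {"grip":1,"x":0,"y":0,"z":0,"roll":0},
  {"grip":0.7,"x":0,"y":0,"z":0,"roll":0},
  {"grip":0.7,"x":0,"y":0,"z":0,"roll":0},
  {"grip":0.7,"x":0,"y":0,"z":0,"roll":0},
])

```text
clock: 5.3
tcp_pos: [0.5435, -0.0083, 0.0383]
orientation: [0.0, 0.654, 0.756, 0.0]
wrist_force: [0.8, -0.1, 1.5]
finger_gap: 0.0256
grip_force: 0.0
```

>>> servo_tool([
  {"grip":0.7,"x":0,"y":0,"z":-20,"roll":0},
  {"grip":0.7,"x":0,"y":0,"z":-30,"roll":0},
  {"grip":0.7,"x":0,"y":0,"z":-35,"roll":0},
  {"grip":0.45,"x":0,"y":0,"z":-20,"roll":4.2},
  {"grip":0.45,"x":0,"y":0,"z":0,"roll":4.2},
])

```text
clock: 5.72
tcp_pos: [0.5468, -0.0085, 0.1487]
orientation: [0.004, 0.709, 0.706, 0.003]
wrist_force: [0.1, -0.4, -0.0]
finger_gap: 0.0469
grip_force: 0.0
```

>>> servo_tool([
  {"grip":0.45,"x":-36,"y":0,"z":0,"roll":0},
  {"grip":0.45,"x":-36,"y":0,"z":0,"roll":0},
  {"grip":0.45,"x":-36,"y":0,"z":0,"roll":0},
  {"grip":0.45,"x":-36,"y":0,"z":0,"roll":0},
  {"grip":0.45,"x":0,"y":0,"z":0,"roll":0},
])

```text
clock: 6.13
tcp_pos: [0.544, -0.1581, 0.1435]
orientation: [0.002, 0.71, 0.705, -0.001]
wrist_force: [1.1, -0.4, -0.1]
finger_gap: 0.0472
grip_force: 0.0
```

```bash
cat > look.py <<'E'
from h import *; import sys
k=sys.argv[1]
a=shot('top',f't{k}.png'); b=shot('scene',f's{k}.png')
for n,i,roi in(('top',a,(230,170,520,330)),('scene',b,(130,120,390,320))):
    for c,ar in blobs(i,(9,150,110),(22,255,255),12,roi):
        r=bar(n,c,.042); print(n,int(ar),c.mean(0).round(),np.round(r[0],1),np.round(r[1],1),round(r[2],1))
s,R=yaw_state(); print(s['clock'],s['tcp_pos'].round(4),np.degrees(np.arctan2(R[1,0],R[0,0])).round(2))
E
python3 look.py 3
```

```text
top 60 [296. 257.] [541.9  -8.6] [ 8.9 29.5] 98.0
scene 60 [329. 236.] [541.2  -6. ] [10.4 30.6] 99.1
scene 43 [200. 180.] [ 558.2 -296.7] [ 9.7 31. ] 85.7
scene 43 [175. 168.] [ 559.2 -361.9] [ 9.5 30.2] 90.1
scene 33 [200. 141.] [ 473.9 -365.8] [10.1 29.6] 104.7
6.2333 [ 0.5432 -0.1534  0.1431] 89.77
```

>>> servo_tool([
  {"grip":0.45,"x":-36.5,"y":4.3,"z":0,"roll":0},
  {"grip":0.45,"x":-36.5,"y":4.3,"z":0,"roll":0},
  {"grip":0.45,"x":-36.5,"y":4.3,"z":0,"roll":0},
  {"grip":0.45,"x":-36.5,"y":4.3,"z":0,"roll":0},
  {"grip":0.45,"x":0,"y":0,"z":15,"roll":0},
])

```text
clock: 6.65
tcp_pos: [0.5634, -0.3042, 0.131]
orientation: [0.005, 0.709, 0.706, -0.0]
wrist_force: [1.0, 0.1, 0.3]
finger_gap: 0.0469
grip_force: 0.0
```

>>> servo_tool([
  {"grip":0.45,"x":0,"y":0,"z":33,"roll":0},
  {"grip":0.45,"x":0,"y":0,"z":30,"roll":0},
  {"grip":0.45,"x":0,"y":0,"z":20,"roll":0},
  {"grip":0.45,"x":0,"y":0,"z":9,"roll":0},
  {"grip":1,"x":0,"y":0,"z":0,"roll":0},
])

```text
clock: 7.07
tcp_pos: [0.5591, -0.2954, 0.0337]
orientation: [-0.003, 0.707, 0.707, -0.0]
wrist_force: [-0.9, -1.3, 0.0]
finger_gap: 0.0361
grip_force: 0.0
```

>>> servo_tool([
  {"grip":1,"x":0,"y":0,"z":0,"roll":0},
  {"grip":1,"x":0,"y":0,"z":0,"roll":0},
  {"grip":1,"x":0,"y":0,"z":0,"roll":0},
])

```text
clock: 7.32
tcp_pos: [0.5619, -0.2984, 0.0385]
orientation: [0.002, 0.707, 0.707, 0.0]
wrist_force: [0.6, -0.4, -0.9]
finger_gap: 0.0074
grip_force: 60.2
```

>>> servo_tool([
  {"grip":1,"x":0,"y":0,"z":-15,"roll":0},
  {"grip":1,"x":0,"y":0,"z":-30,"roll":0},
  {"grip":1,"x":0,"y":0,"z":-35,"roll":0},
  {"grip":1,"x":0,"y":0,"z":-25,"roll":0},
  {"grip":1,"x":0,"y":0,"z":0,"roll":0},
])

```text
clock: 7.73
tcp_pos: [0.564, -0.3002, 0.1495]
orientation: [0.006, 0.707, 0.707, 0.001]
wrist_force: [1.3, -1.2, -0.2]
finger_gap: 0.0081
grip_force: 60.2
```

>>> servo_tool([
  {"grip":1,"x":33,"y":-1.3,"z":0,"roll":0},
  {"grip":1,"x":33,"y":-1.3,"z":0,"roll":0},
  {"grip":1,"x":33,"y":-1.3,"z":0,"roll":0},
  {"grip":1,"x":33,"y":-1.3,"z":0,"roll":0},
  {"grip":1,"x":33,"y":-1.3,"z":0,"roll":0},
])

```text
clock: 8.15
tcp_pos: [0.5539, -0.1316, 0.1419]
orientation: [0.001, 0.707, 0.707, 0.0]
wrist_force: [1.3, 0.6, -0.7]
finger_gap: 0.0081
grip_force: 60.2
```

>>> servo_tool([
  {"grip":1,"x":33,"y":-1.3,"z":0,"roll":0},
  {"grip":1,"x":33,"y":-1.3,"z":0,"roll":0},
  {"grip":1,"x":0,"y":0,"z":0,"roll":-4.3},
  {"grip":1,"x":0,"y":0,"z":0,"roll":-4.3},
  {"grip":1,"x":0,"y":0,"z":0,"roll":0},
])

```text
clock: 8.57
tcp_pos: [0.5517, -0.066, 0.142]
orientation: [0.001, 0.651, 0.759, 0.0]
wrist_force: [0.6, 0.2, -2.0]
finger_gap: 0.0076
grip_force: 60.2
```

>>> servo_tool([
  {"grip":1,"x":0,"y":0,"z":0,"roll":0},
  {"grip":1,"x":0,"y":0,"z":0,"roll":0},
])

```text
clock: 8.73
tcp_pos: [0.5516, -0.0672, 0.1416]
orientation: [0.0, 0.653, 0.757, 0.0]
wrist_force: [-0.6, 0.2, -2.0]
finger_gap: 0.0082
grip_force: 60.2
```

>>> servo_tool([
  {"grip":1,"x":0,"y":0,"z":32,"roll":0},
  {"grip":1,"x":0,"y":0,"z":32,"roll":0},
  {"grip":1,"x":0,"y":0,"z":22,"roll":0},
  {"grip":1,"x":0,"y":0,"z":10,"roll":0},
  {"grip":1,"x":0,"y":0,"z":3.5,"roll":0},
])

```text
clock: 9.15
tcp_pos: [0.5493, -0.0669, 0.0403]
orientation: [-0.002, 0.653, 0.757, -0.001]
wrist_force: [-7.3, 1.0, 14.3]
finger_gap: 0.0076
grip_force: 65.7
```

>>> servo_tool([
  {"grip":1,"x":0,"y":0,"z":0,"roll":0},
  {"grip":0.7,"x":0,"y":0,"z":0,"roll":0},
  {"grip":0.7,"x":0,"y":0,"z":0,"roll":0},
  {"grip":0.7,"x":0,"y":0,"z":0,"roll":0},
])

```text
clock: 9.48
tcp_pos: [0.5528, -0.0674, 0.0431]
orientation: [0.001, 0.652, 0.758, 0.001]
wrist_force: [-0.8, 0.1, -0.6]
finger_gap: 0.0251
grip_force: 0.0
```

>>> servo_tool([
  {"grip":0.7,"x":0,"y":0,"z":-20,"roll":0},
  {"grip":0.7,"x":0,"y":0,"z":-30,"roll":0},
  {"grip":0.7,"x":0,"y":0,"z":-35,"roll":0},
  {"grip":0.45,"x":0,"y":0,"z":-20,"roll":4.3},
  {"grip":0.45,"x":0,"y":0,"z":0,"roll":4.3},
])

```text
clock: 9.9
tcp_pos: [0.5552, -0.0678, 0.1532]
orientation: [0.005, 0.708, 0.706, 0.003]
wrist_force: [1.0, -0.4, 0.3]
finger_gap: 0.0465
grip_force: 0.0
```

>>> servo_tool([
  {"grip":0.45,"x":-33,"y":1,"z":0,"roll":0},
  {"grip":0.45,"x":-33,"y":1,"z":0,"roll":0},
  {"grip":0.45,"x":-33,"y":1,"z":0,"roll":0},
  {"grip":0.45,"x":-33,"y":1,"z":0,"roll":0},
  {"grip":0.45,"x":-33,"y":1,"z":0,"roll":0},
])

```text
clock: 10.32
tcp_pos: [0.5569, -0.2335, 0.1479]
orientation: [0.001, 0.707, 0.707, 0.0]
wrist_force: [0.2, -0.4, 0.5]
finger_gap: 0.0473
grip_force: 0.0
```

>>> servo_tool([
  {"grip":0.45,"x":-33,"y":1,"z":0,"roll":0},
  {"grip":0.45,"x":-33,"y":1,"z":0,"roll":0},
  {"grip":0.45,"x":-33,"y":1,"z":0,"roll":0},
  {"grip":0.45,"x":-33,"y":1,"z":0,"roll":0},
  {"grip":0.45,"x":0,"y":0,"z":0,"roll":0},
])

```text
clock: 10.73
tcp_pos: [0.5605, -0.3707, 0.1472]
orientation: [0.002, 0.709, 0.705, -0.001]
wrist_force: [1.1, -0.7, 0.5]
finger_gap: 0.0474
grip_force: 0.0
```

```bash
python3 look.py 4
```

```text
top 55 [456. 298.] [ 465.4 -300.2] [ 8.1 29.7] 100.7
top 61 [493. 293.] [ 473.4 -369.8] [ 8.3 32.3] 103.3
top 60 [296. 257.] [541.9  -8.6] [ 8.9 29.5] 98.0
top 59 [328. 252.] [551.4 -68.2] [ 8.9 28.7] 98.0
top 61 [488. 248.] [ 557.5 -365.5] [ 7.5 30.4] 89.9
scene 57 [329. 236.] [540.9  -6.4] [ 9.8 29.9] 99.1
scene 52 [299. 226.] [550.4 -65.7] [ 9.9 29.8] 99.2
scene 39 [175. 168.] [ 559.2 -361.9] [ 9.5 30.2] 90.1
scene 35 [228. 151.] [ 466.5 -297.1] [10.3 29.5] 99.6
scene 33 [200. 141.] [ 474.2 -365.8] [10.1 29.7] 102.7
10.8333 [ 0.5602 -0.3655  0.147 ] 89.84
```

>>> servo_tool([
  {"grip":0.45,"x":0,"y":0,"z":35,"roll":0},
  {"grip":0.45,"x":0,"y":0,"z":35,"roll":0},
  {"grip":0.45,"x":0,"y":0,"z":27,"roll":0},
  {"grip":0.45,"x":0,"y":0,"z":14,"roll":0},
  {"grip":1,"x":0,"y":0,"z":0,"roll":0},
])

```text
clock: 11.25
tcp_pos: [0.5582, -0.3602, 0.0319]
orientation: [-0.004, 0.707, 0.708, -0.0]
wrist_force: [-1.1, -0.3, 0.0]
finger_gap: 0.0366
grip_force: 0.0
```

>>> servo_tool([
  {"grip":1,"x":0,"y":0,"z":0,"roll":0},
  {"grip":1,"x":0,"y":0,"z":0,"roll":0},
  {"grip":1,"x":0,"y":0,"z":0,"roll":0},
])

```text
clock: 11.5
tcp_pos: [0.5616, -0.3642, 0.0381]
orientation: [0.002, 0.707, 0.707, 0.0]
wrist_force: [-0.1, -0.2, -1.5]
finger_gap: 0.0084
grip_force: 60.4
```

>>> servo_tool([
  {"grip":1,"x":0,"y":0,"z":-15,"roll":0},
  {"grip":1,"x":0,"y":0,"z":-30,"roll":0},
  {"grip":1,"x":0,"y":0,"z":-35,"roll":0},
  {"grip":1,"x":0,"y":0,"z":-25,"roll":0},
  {"grip":1,"x":0,"y":0,"z":0,"roll":0},
])

```text
clock: 11.92
tcp_pos: [0.5638, -0.3665, 0.1496]
orientation: [0.007, 0.707, 0.707, 0.001]
wrist_force: [0.9, -0.5, -0.4]
finger_gap: 0.0082
grip_force: 60.5
```

>>> servo_tool([
  {"grip":1,"x":34.3,"y":7.8,"z":0,"roll":0},
  {"grip":1,"x":34.3,"y":7.8,"z":0,"roll":0},
  {"grip":1,"x":34.3,"y":7.8,"z":0,"roll":0},
  {"grip":1,"x":34.3,"y":7.8,"z":0,"roll":0},
  {"grip":1,"x":34.3,"y":7.8,"z":0,"roll":0},
])

```text
clock: 12.33
tcp_pos: [0.5998, -0.191, 0.1417]
orientation: [0.001, 0.707, 0.707, 0.0]
wrist_force: [0.9, -0.5, -1.8]
finger_gap: 0.0078
grip_force: 60.4
```

>>> servo_tool([
  {"grip":1,"x":34.3,"y":7.8,"z":0,"roll":0},
  {"grip":1,"x":34.3,"y":7.8,"z":0,"roll":0},
  {"grip":1,"x":34.3,"y":7.8,"z":0,"roll":0},
  {"grip":1,"x":34.3,"y":7.8,"z":0,"roll":0},
  {"grip":1,"x":0,"y":0,"z":0,"roll":-4.3},
])

```text
clock: 12.75
tcp_pos: [0.6317, -0.0487, 0.1416]
orientation: [-0.0, 0.678, 0.735, 0.002]
wrist_force: [-0.0, -1.4, -0.5]
finger_gap: 0.0081
grip_force: 60.4
```

>>> servo_tool([
  {"grip":1,"x":0,"y":0,"z":0,"roll":-4.3},
  {"grip":1,"x":0,"y":0,"z":0,"roll":0},
  {"grip":1,"x":0,"y":0,"z":0,"roll":0},
])

```text
clock: 13.0
tcp_pos: [0.6309, -0.055, 0.1413]
orientation: [0.0, 0.653, 0.758, 0.0]
wrist_force: [-0.8, -0.0, -0.6]
finger_gap: 0.008
grip_force: 60.4
```

>>> servo_tool([
  {"grip":1,"x":0,"y":0,"z":32,"roll":0},
  {"grip":1,"x":0,"y":0,"z":32,"roll":0},
  {"grip":1,"x":0,"y":0,"z":22,"roll":0},
  {"grip":1,"x":0,"y":0,"z":10,"roll":0},
  {"grip":1,"x":0,"y":0,"z":3.5,"roll":0},
])

```text
clock: 13.42
tcp_pos: [0.629, -0.0555, 0.04]
orientation: [-0.002, 0.653, 0.757, -0.001]
wrist_force: [-3.2, 1.2, 4.4]
finger_gap: 0.0083
grip_force: 61.2
```

>>> servo_tool([
  {"grip":1,"x":0,"y":0,"z":0,"roll":0},
  {"grip":0.7,"x":0,"y":0,"z":0,"roll":0},
  {"grip":0.7,"x":0,"y":0,"z":0,"roll":0},
  {"grip":0.7,"x":0,"y":0,"z":0,"roll":0},
])

```text
clock: 13.75
tcp_pos: [0.6322, -0.0556, 0.0431]
orientation: [0.002, 0.652, 0.758, 0.001]
wrist_force: [0.9, 0.1, -0.1]
finger_gap: 0.0257
grip_force: 0.0
```

>>> servo_tool([
  {"grip":0.7,"x":0,"y":0,"z":-20,"roll":0},
  {"grip":0.7,"x":0,"y":0,"z":-30,"roll":0},
  {"grip":0.7,"x":0,"y":0,"z":-35,"roll":0},
  {"grip":0.45,"x":0,"y":0,"z":-20,"roll":0},
  {"grip":0.45,"x":0,"y":0,"z":0,"roll":0},
])

```text
clock: 14.17
tcp_pos: [0.6345, -0.0559, 0.1534]
orientation: [0.005, 0.652, 0.758, 0.003]
wrist_force: [0.5, -0.0, 0.4]
finger_gap: 0.0467
grip_force: 0.0
```

>>> servo_tool([
  {"grip":0.45,"x":-28.7,"y":-20,"z":0,"roll":0},
  {"grip":0.45,"x":-28.7,"y":-20,"z":0,"roll":0},
  {"grip":0.45,"x":-28.7,"y":-20,"z":0,"roll":0},
  {"grip":0.45,"x":-28.7,"y":-20,"z":0,"roll":0},
  {"grip":0.45,"x":-28.7,"y":-20,"z":0,"roll":0},
])

```text
clock: 14.58
tcp_pos: [0.5527, -0.2132, 0.1468]
orientation: [0.001, 0.652, 0.758, 0.0]
wrist_force: [0.4, -0.5, 0.4]
finger_gap: 0.0467
grip_force: 0.0
```

>>> servo_tool([
  {"grip":0.45,"x":-28.7,"y":-20,"z":0,"roll":0},
  {"grip":0.45,"x":-28.7,"y":-20,"z":0,"roll":0},
  {"grip":0.45,"x":-28.7,"y":-20,"z":0,"roll":0},
  {"grip":0.45,"x":-28.7,"y":-20,"z":0,"roll":0},
  {"grip":0.45,"x":-28.7,"y":-20,"z":0,"roll":-4.4},
])

```text
clock: 15.0
tcp_pos: [0.475, -0.3705, 0.1468]
orientation: [0.001, 0.622, 0.783, -0.0]
wrist_force: [0.9, -0.4, -0.1]
finger_gap: 0.0472
grip_force: 0.0
```

```bash
python3 look.py 5
```

```text
top 56 [456. 298.] [ 465.5 -300.7] [ 8.1 30.7] 100.7
top 58 [493. 293.] [ 473.5 -369.6] [ 8.2 31.6] 104.5
top 60 [296. 257.] [541.9  -8.6] [ 8.9 29.5] 98.0
top 58 [328. 252.] [551.5 -68.1] [ 8.8 28.8] 98.6
top 56 [322. 209.] [631.6 -56. ] [ 8.8 28.8] 98.3
scene 64 [281. 260.] [630.7 -54.2] [10.1 30.1] 98.0
scene 57 [329. 236.] [540.8  -6. ] [ 9.7 30.7] 99.1
scene 53 [299. 226.] [550.6 -65.7] [10.1 29.9] 97.4
scene 35 [228. 151.] [ 466.1 -297.1] [10.  29.5] 100.5
scene 33 [200. 141.] [ 474.2 -365.8] [10.1 29.7] 102.8
15.1 [ 0.4739 -0.3737  0.1466] 102.72
```

>>> servo_tool([
  {"grip":0.45,"x":4,"y":1,"z":35,"roll":0},
  {"grip":0.45,"x":0,"y":0,"z":35,"roll":0},
  {"grip":0.45,"x":0,"y":0,"z":27,"roll":0},
  {"grip":0.45,"x":0,"y":0,"z":14,"roll":0},
  {"grip":1,"x":0,"y":0,"z":0,"roll":0},
])

```text
clock: 15.52
tcp_pos: [0.4739, -0.362, 0.0315]
orientation: [-0.003, 0.623, 0.782, 0.0]
wrist_force: [-0.2, 0.7, 0.5]
finger_gap: 0.0361
grip_force: 0.0
```

>>> servo_tool([
  {"grip":1,"x":0,"y":0,"z":0,"roll":0},
  {"grip":1,"x":0,"y":0,"z":0,"roll":0},
  {"grip":1,"x":0,"y":0,"z":0,"roll":0},
])

```text
clock: 15.77
tcp_pos: [0.477, -0.3655, 0.0372]
orientation: [0.002, 0.623, 0.783, -0.0]
wrist_force: [-0.6, -0.6, -0.9]
finger_gap: 0.008
grip_force: 60.7
```

>>> servo_tool([
  {"grip":1,"x":0,"y":0,"z":-15,"roll":0},
  {"grip":1,"x":0,"y":0,"z":-30,"roll":0},
  {"grip":1,"x":0,"y":0,"z":-35,"roll":0},
  {"grip":1,"x":0,"y":0,"z":-25,"roll":0},
  {"grip":1,"x":0,"y":0,"z":0,"roll":0},
])

```text
clock: 16.18
tcp_pos: [0.479, -0.3677, 0.1483]
orientation: [0.006, 0.623, 0.783, -0.001]
wrist_force: [1.0, -0.7, -0.5]
finger_gap: 0.008
grip_force: 60.8
```

>>> servo_tool([
  {"grip":1,"x":27.4,"y":18.7,"z":0,"roll":0},
  {"grip":1,"x":27.4,"y":18.7,"z":0,"roll":0},
  {"grip":1,"x":27.4,"y":18.7,"z":0,"roll":0},
  {"grip":1,"x":27.4,"y":18.7,"z":0,"roll":0},
  {"grip":1,"x":27.4,"y":18.7,"z":0,"roll":0},
])

```text
clock: 16.6
tcp_pos: [0.5368, -0.209, 0.1411]
orientation: [0.001, 0.623, 0.782, 0.0]
wrist_force: [1.1, -0.7, -1.1]
finger_gap: 0.008
grip_force: 60.7
```

>>> servo_tool([
  {"grip":1,"x":27.4,"y":18.7,"z":0,"roll":0},
  {"grip":1,"x":27.4,"y":18.7,"z":0,"roll":0},
  {"grip":1,"x":27.4,"y":18.7,"z":0,"roll":0},
  {"grip":1,"x":27.4,"y":18.7,"z":0,"roll":0},
  {"grip":1,"x":27.4,"y":18.7,"z":0,"roll":0},
])

```text
clock: 17.02
tcp_pos: [0.5972, -0.0541, 0.1411]
orientation: [0.001, 0.623, 0.782, 0.0]
wrist_force: [1.0, -0.3, -1.3]
finger_gap: 0.0077
grip_force: 60.7
```

>>> servo_tool([
  {"grip":1,"x":27.4,"y":18.7,"z":0,"roll":0},
  {"grip":1,"x":27.4,"y":18.7,"z":0,"roll":0},
  {"grip":1,"x":0,"y":0,"z":0,"roll":4.1},
  {"grip":1,"x":0,"y":0,"z":0,"roll":0},
  {"grip":1,"x":0,"y":0,"z":0,"roll":0},
])

```text
clock: 17.43
tcp_pos: [0.6207, 0.0064, 0.1406]
orientation: [0.0, 0.649, 0.761, -0.0]
wrist_force: [0.0, -0.4, -1.4]
finger_gap: 0.0079
grip_force: 60.7
```

>>> servo_tool([
  {"grip":1,"x":-4,"y":0.5,"z":32,"roll":0},
  {"grip":1,"x":0,"y":0,"z":32,"roll":0},
  {"grip":1,"x":0,"y":0,"z":22,"roll":0},
  {"grip":1,"x":0,"y":0,"z":10,"roll":0},
  {"grip":1,"x":0,"y":0,"z":3.5,"roll":0},
])

```text
clock: 17.85
tcp_pos: [0.6196, 0.0012, 0.039]
orientation: [-0.002, 0.651, 0.759, -0.001]
wrist_force: [-3.7, -0.4, 5.1]
finger_gap: 0.0083
grip_force: 61.5
```

>>> servo_tool([
  {"grip":1,"x":0,"y":0,"z":0,"roll":0},
  {"grip":0.7,"x":0,"y":0,"z":0,"roll":0},
  {"grip":0.7,"x":0,"y":0,"z":0,"roll":0},
  {"grip":0.7,"x":0,"y":0,"z":0,"roll":0},
])

```text
clock: 18.18
tcp_pos: [0.6233, 0.0019, 0.0427]
orientation: [0.002, 0.65, 0.76, 0.001]
wrist_force: [0.8, -0.0, -0.2]
finger_gap: 0.0256
grip_force: 0.0
```

>>> servo_tool([
  {"grip":0.7,"x":0,"y":0,"z":-20,"roll":0},
  {"grip":0.7,"x":0,"y":0,"z":-30,"roll":0},
  {"grip":0.7,"x":0,"y":0,"z":-35,"roll":0},
  {"grip":0.45,"x":0,"y":0,"z":-20,"roll":0},
  {"grip":0.45,"x":0,"y":0,"z":0,"roll":0},
])

```text
clock: 18.6
tcp_pos: [0.6256, 0.0019, 0.1529]
orientation: [0.005, 0.65, 0.76, 0.003]
wrist_force: [0.5, -0.3, 0.8]
finger_gap: 0.0468
grip_force: 0.0
```

>>> servo_tool([
  {"grip":0.45,"x":-27.5,"y":-19.9,"z":0,"roll":0},
  {"grip":0.45,"x":-27.5,"y":-19.9,"z":0,"roll":0},
  {"grip":0.45,"x":-27.5,"y":-19.9,"z":0,"roll":0},
  {"grip":0.45,"x":-27.5,"y":-19.9,"z":0,"roll":0},
  {"grip":0.45,"x":-27.5,"y":-19.9,"z":0,"roll":0},
])

```text
clock: 19.02
tcp_pos: [0.5441, -0.1501, 0.1463]
orientation: [0.001, 0.65, 0.76, 0.0]
wrist_force: [-0.2, -0.4, 1.5]
finger_gap: 0.0469
grip_force: 0.0
```

>>> servo_tool([
  {"grip":0.45,"x":-27.5,"y":-19.9,"z":0,"roll":0},
  {"grip":0.45,"x":-27.5,"y":-19.9,"z":0,"roll":0},
  {"grip":0.45,"x":-27.5,"y":-19.9,"z":0,"roll":0},
  {"grip":0.45,"x":-27.5,"y":-19.9,"z":0,"roll":0},
  {"grip":0.45,"x":-27.5,"y":-19.9,"z":0,"roll":-2},
])

```text
clock: 19.43
tcp_pos: [0.4669, -0.3017, 0.1464]
orientation: [0.001, 0.637, 0.771, -0.0]
wrist_force: [0.6, 0.0, 0.1]
finger_gap: 0.0471
grip_force: 0.0
```

```bash
python3 look.py 6
```

```text
top 56 [456. 298.] [ 465.5 -300.7] [ 8.1 30.7] 100.7
top 59 [296. 257.] [542.2  -8.6] [ 8.8 29.5] 99.3
top 58 [328. 252.] [551.5 -68.1] [ 8.8 28.8] 98.6
top 57 [292. 213.] [623.   -1.3] [ 9.6 29.4] 101.5
top 56 [322. 209.] [631.6 -56. ] [ 8.8 28.8] 98.3
scene 67 [310. 270.] [621.8   1.9] [10.  30.9] 98.6
scene 65 [281. 260.] [630.8 -53.8] [10.2 30.9] 100.2
scene 58 [329. 236.] [541.2  -6.3] [10.4 29.9] 99.1
scene 52 [299. 226.] [550.4 -65.7] [ 9.9 29.8] 99.2
scene 36 [228. 151.] [ 466.3 -297.1] [10.4 29.5] 100.5
19.5333 [ 0.4661 -0.3046  0.1463] 100.6
```

>>> servo_tool([
  {"grip":0.45,"x":4,"y":1,"z":35,"roll":0},
  {"grip":0.45,"x":0,"y":0,"z":35,"roll":0},
  {"grip":0.45,"x":0,"y":0,"z":27,"roll":0},
  {"grip":0.45,"x":0,"y":0,"z":13.5,"roll":0},
  {"grip":1,"x":0,"y":0,"z":0,"roll":0},
])

```text
clock: 19.95
tcp_pos: [0.4659, -0.2937, 0.032]
orientation: [-0.003, 0.637, 0.771, 0.0]
wrist_force: [-0.8, 1.0, -0.5]
finger_gap: 0.0364
grip_force: 0.0
```

>>> servo_tool([
  {"grip":1,"x":0,"y":0,"z":0,"roll":0},
  {"grip":1,"x":0,"y":0,"z":0,"roll":0},
  {"grip":1,"x":0,"y":0,"z":0,"roll":0},
])

```text
clock: 20.2
tcp_pos: [0.4691, -0.2967, 0.0371]
orientation: [0.002, 0.637, 0.771, 0.0]
wrist_force: [-0.6, -0.1, -0.7]
finger_gap: 0.0079
grip_force: 60.7
```

>>> servo_tool([
  {"grip":1,"x":0,"y":0,"z":-15,"roll":0},
  {"grip":1,"x":0,"y":0,"z":-30,"roll":0},
  {"grip":1,"x":0,"y":0,"z":-35,"roll":0},
  {"grip":1,"x":0,"y":0,"z":-25,"roll":0},
  {"grip":1,"x":0,"y":0,"z":0,"roll":0},
])

```text
clock: 20.62
tcp_pos: [0.4712, -0.2988, 0.1477]
orientation: [0.006, 0.637, 0.771, -0.0]
wrist_force: [1.2, -1.7, -0.7]
finger_gap: 0.0079
grip_force: 60.7
```

>>> servo_tool([
  {"grip":1,"x":29.6,"y":19.1,"z":0,"roll":0},
  {"grip":1,"x":29.6,"y":19.1,"z":0,"roll":0},
  {"grip":1,"x":29.6,"y":19.1,"z":0,"roll":0},
  {"grip":1,"x":29.6,"y":19.1,"z":0,"roll":0},
  {"grip":1,"x":29.6,"y":19.1,"z":0,"roll":0},
])

```text
clock: 21.03
tcp_pos: [0.5342, -0.1313, 0.1408]
orientation: [0.001, 0.637, 0.771, 0.0]
wrist_force: [-0.0, -0.0, -1.6]
finger_gap: 0.0085
grip_force: 60.7
```

>>> servo_tool([
  {"grip":1,"x":29.6,"y":19.1,"z":0,"roll":0},
  {"grip":1,"x":29.6,"y":19.1,"z":0,"roll":0},
  {"grip":1,"x":29.6,"y":19.1,"z":0,"roll":0},
  {"grip":1,"x":29.6,"y":19.1,"z":0,"roll":0},
  {"grip":1,"x":29.6,"y":19.1,"z":0,"roll":0},
])

```text
clock: 21.45
tcp_pos: [0.6, 0.0325, 0.1407]
orientation: [0.001, 0.637, 0.771, 0.0]
wrist_force: [-0.3, -1.6, -1.9]
finger_gap: 0.008
grip_force: 60.7
```

>>> servo_tool([
  {"grip":1,"x":29,"y":19.1,"z":0,"roll":0},
  {"grip":1,"x":0,"y":0,"z":0,"roll":2},
  {"grip":1,"x":0,"y":0,"z":0,"roll":0},
  {"grip":1,"x":0,"y":0,"z":0,"roll":0},
])

```text
clock: 21.78
tcp_pos: [0.6126, 0.0631, 0.1402]
orientation: [0.0, 0.65, 0.76, -0.0]
wrist_force: [0.9, -0.9, -1.6]
finger_gap: 0.0079
grip_force: 60.7
```

>>> servo_tool([
  {"grip":1,"x":-4.5,"y":0.5,"z":32,"roll":0},
  {"grip":1,"x":0,"y":0,"z":32,"roll":0},
  {"grip":1,"x":0,"y":0,"z":22,"roll":0},
  {"grip":1,"x":0,"y":0,"z":10,"roll":0},
  {"grip":1,"x":0,"y":0,"z":3,"roll":0},
])

```text
clock: 22.2
tcp_pos: [0.6119, 0.0572, 0.0392]
orientation: [-0.002, 0.651, 0.759, -0.001]
wrist_force: [-0.7, -0.3, -1.2]
finger_gap: 0.0082
grip_force: 60.7
```

>>> servo_tool([
  {"grip":1,"x":0,"y":0,"z":0,"roll":0},
  {"grip":0.7,"x":0,"y":0,"z":0,"roll":0},
  {"grip":0.7,"x":0,"y":0,"z":0,"roll":0},
  {"grip":0.7,"x":0,"y":0,"z":0,"roll":0},
])

```text
clock: 22.53
tcp_pos: [0.6155, 0.0582, 0.0433]
orientation: [0.001, 0.65, 0.76, 0.001]
wrist_force: [0.6, 0.3, -0.3]
finger_gap: 0.0258
grip_force: 0.0
```

>>> servo_tool([
  {"grip":0.7,"x":0,"y":0,"z":-20,"roll":0},
  {"grip":0.7,"x":0,"y":0,"z":-30,"roll":0},
  {"grip":0.7,"x":0,"y":0,"z":-35,"roll":0},
  {"grip":0.45,"x":0,"y":0,"z":-20,"roll":0},
  {"grip":0.45,"x":0,"y":0,"z":0,"roll":0},
])

```text
clock: 22.95
tcp_pos: [0.6178, 0.0583, 0.1535]
orientation: [0.005, 0.65, 0.76, 0.004]
wrist_force: [1.4, 0.2, 1.8]
finger_gap: 0.0468
grip_force: 0.0
```

>>> servo_tool([
  {"grip":0.45,"x":22.3,"y":18.4,"z":0,"roll":0},
  {"grip":0.45,"x":22.3,"y":18.4,"z":0,"roll":0},
  {"grip":0.45,"x":22.3,"y":18.4,"z":0,"roll":0},
  {"grip":0.45,"x":22.3,"y":18.4,"z":0,"roll":0},
  {"grip":0.45,"x":22.3,"y":18.4,"z":0,"roll":0},
])

```text
clock: 23.37
tcp_pos: [0.6884, 0.184, 0.1469]
orientation: [0.0, 0.65, 0.76, 0.0]
wrist_force: [0.2, -0.8, 0.1]
finger_gap: 0.047
grip_force: 0.0
```

>>> servo_tool([
  {"grip":0.45,"x":0,"y":0,"z":0,"roll":6.4},
  {"grip":0.45,"x":0,"y":0,"z":0,"roll":6.4},
  {"grip":0.45,"x":0,"y":0,"z":0,"roll":6.4},
  {"grip":0.45,"x":0,"y":0,"z":0,"roll":6.4},
  {"grip":0.45,"x":0,"y":0,"z":0,"roll":6.4},
])

```text
clock: 23.78
tcp_pos: [0.6878, 0.1831, 0.1465]
orientation: [0.0, 0.836, 0.549, 0.0]
wrist_force: [0.7, -0.5, -0.2]
finger_gap: 0.0469
grip_force: 0.0
```

```bash
python3 look.py 7
python3 - <<'E'
from h import *
for n,roi in(('top',(170,150,220,210)),('scene',(355,330,415,385))):
    i=cv2.imread(f"pics/{n[0]}7.png")
    for c,a in blobs(i,(45,120,60),(85,255,255),15,roi): r=bar(n,c,.038);print(n,a,r)
print(ray('top',(182,150),.0),ray('scene',(381,414),0))
E
```

```text
top 60 [296. 257.] [541.9  -8.6] [ 8.9 29.5] 98.0
top 60 [328. 252.] [551.5 -68.1] [ 9.2 28.7] 98.0
top 56 [262. 218.] [615.1  55.3] [ 8.8 28.6] 98.3
top 56 [322. 209.] [631.6 -56. ] [ 8.8 28.8] 98.3
top 56 [290. 208.] [632.4   3.7] [ 8.7 28.8] 97.3
scene 93 [339. 282.] [616.2  58.1] [14.4 30.5] 98.0
scene 94 [309. 276.] [633.3   7.2] [13.8 29.9] 96.6
scene 93 [281. 261.] [632.6 -53.4] [14.1 31.3] 96.7
scene 89 [329. 237.] [543.8  -5.3] [15.9 31.2] 99.1
scene 87 [299. 227.] [553.1 -64.8] [15.5 30.7] 99.3
23.8833 [0.6877 0.1829 0.1466] 66.88
top 59.0 (array([684.26873779, 182.69525146]), [8.673032760620117, 31.130277633666992], np.float32(66.466606))
scene 98.0 (array([685.36730957, 186.05212402]), [10.798585891723633, 30.753459930419922], np.float32(66.815254))
[0.75668111 0.21430422 0.        ] [0.76441186 0.21965322 0.        ]
```

>>> servo_tool([
  {"grip":0.45,"x":0,"y":0,"z":35,"roll":0},
  {"grip":0.45,"x":0,"y":0,"z":35,"roll":0},
  {"grip":0.45,"x":0,"y":0,"z":30,"roll":0},
  {"grip":0.45,"x":0,"y":0,"z":14,"roll":0},
  {"grip":1,"x":0,"y":0,"z":0,"roll":0},
])

```text
clock: 24.3
tcp_pos: [0.6842, 0.1822, 0.0274]
orientation: [-0.002, 0.834, 0.552, -0.004]
wrist_force: [-0.4, -0.3, -0.8]
finger_gap: 0.0356
grip_force: 0.0
```

>>> servo_tool([
  {"grip":1,"x":0,"y":0,"z":0,"roll":0},
  {"grip":1,"x":0,"y":0,"z":0,"roll":0},
  {"grip":1,"x":0,"y":0,"z":0,"roll":0},
])

```text
clock: 24.55
tcp_pos: [0.6892, 0.1829, 0.0347]
orientation: [0.001, 0.834, 0.551, 0.002]
wrist_force: [0.2, 0.4, -0.1]
finger_gap: 0.0081
grip_force: 60.5
```

>>> servo_tool([
  {"grip":1,"x":0,"y":0,"z":-15,"roll":0},
  {"grip":1,"x":0,"y":0,"z":-30,"roll":0},
  {"grip":1,"x":0,"y":0,"z":-35,"roll":0},
  {"grip":1,"x":0,"y":0,"z":-30,"roll":0},
  {"grip":1,"x":0,"y":0,"z":0,"roll":0},
])

```text
clock: 24.97
tcp_pos: [0.6922, 0.1834, 0.1526]
orientation: [0.003, 0.834, 0.551, 0.007]
wrist_force: [1.6, 1.0, 0.7]
finger_gap: 0.0082
grip_force: 60.5
```

>>> servo_tool([
  {"grip":1,"x":0,"y":0,"z":0,"roll":-6.4},
  {"grip":1,"x":0,"y":0,"z":0,"roll":-6.4},
  {"grip":1,"x":0,"y":0,"z":0,"roll":-6.4},
  {"grip":1,"x":0,"y":0,"z":0,"roll":-6.4},
  {"grip":1,"x":0,"y":0,"z":0,"roll":-6.1},
])

```text
clock: 25.38
tcp_pos: [0.6882, 0.1828, 0.1437]
orientation: [0.001, 0.65, 0.76, 0.001]
wrist_force: [-0.7, -0.6, -1.8]
finger_gap: 0.008
grip_force: 60.5
```

>>> servo_tool([
  {"grip":1,"x":-18.5,"y":-28.8,"z":0,"roll":0},
  {"grip":1,"x":-18.5,"y":-28.8,"z":0,"roll":0},
  {"grip":1,"x":-18.5,"y":-28.8,"z":0,"roll":0},
  {"grip":1,"x":-18.5,"y":-28.8,"z":0,"roll":0},
  {"grip":1,"x":-18.5,"y":-28.8,"z":0,"roll":0},
])

```text
clock: 25.8
tcp_pos: [0.5583, 0.069, 0.1433]
orientation: [0.001, 0.652, 0.758, 0.001]
wrist_force: [-0.2, -0.7, -1.0]
finger_gap: 0.008
grip_force: 60.5
```

>>> servo_tool([
  {"grip":1,"x":-18.5,"y":-28.8,"z":0,"roll":0},
  {"grip":1,"x":0,"y":0,"z":0,"roll":0},
  {"grip":1,"x":0,"y":0,"z":0,"roll":0},
  {"grip":1,"x":0,"y":0,"z":0,"roll":0},
])

```text
clock: 26.13
tcp_pos: [0.5347, 0.0471, 0.1437]
orientation: [0.001, 0.652, 0.758, 0.001]
wrist_force: [0.3, -0.1, -1.3]
finger_gap: 0.008
grip_force: 60.5
```

>>> servo_tool([
  {"grip":1,"x":0,"y":0,"z":33,"roll":0},
  {"grip":1,"x":0,"y":0,"z":32,"roll":0},
  {"grip":1,"x":0,"y":0,"z":22,"roll":0},
  {"grip":1,"x":0,"y":0,"z":11,"roll":0},
  {"grip":1,"x":0,"y":0,"z":4,"roll":0},
])

```text
clock: 26.55
tcp_pos: [0.5331, 0.0481, 0.0396]
orientation: [-0.001, 0.652, 0.759, -0.001]
wrist_force: [-13.7, 0.6, 35.1]
finger_gap: 0.0078
grip_force: 66.6
```

>>> servo_tool([
  {"grip":1,"x":0,"y":0,"z":0,"roll":0},
  {"grip":0.7,"x":0,"y":0,"z":0,"roll":0},
  {"grip":0.7,"x":0,"y":0,"z":0,"roll":0},
  {"grip":0.7,"x":0,"y":0,"z":0,"roll":0},
])

```text
clock: 26.88
tcp_pos: [0.5347, 0.0475, 0.0407]
orientation: [0.001, 0.652, 0.758, 0.001]
wrist_force: [-0.8, 0.1, 0.6]
finger_gap: 0.0256
grip_force: 0.0
```

>>> servo_tool([
  {"grip":0.7,"x":0,"y":0,"z":-20,"roll":0},
  {"grip":0.7,"x":0,"y":0,"z":-30,"roll":0},
  {"grip":0.7,"x":0,"y":0,"z":-35,"roll":0},
  {"grip":0.4,"x":0,"y":0,"z":-25,"roll":0},
  {"grip":0.4,"x":0,"y":0,"z":0,"roll":0},
])

```text
clock: 27.3
tcp_pos: [0.5375, 0.0471, 0.1565]
orientation: [0.004, 0.652, 0.758, 0.003]
wrist_force: [0.4, 0.8, -0.0]
finger_gap: 0.0488
grip_force: 0.0
```

>>> servo_tool([
  {"grip":0.4,"x":31.7,"y":-7.5,"z":0,"roll":0},
  {"grip":0.4,"x":31.7,"y":-7.5,"z":0,"roll":0},
  {"grip":0.4,"x":31.7,"y":-7.5,"z":0,"roll":0},
  {"grip":0.4,"x":31.7,"y":-7.5,"z":0,"roll":0},
  {"grip":0.4,"x":31.7,"y":-7.5,"z":0,"roll":0},
])

```text
clock: 27.72
tcp_pos: [0.4721, 0.1996, 0.1501]
orientation: [0.0, 0.652, 0.758, 0.0]
wrist_force: [0.4, 0.6, -0.1]
finger_gap: 0.0512
grip_force: 0.0
```

>>> servo_tool([
  {"grip":0.4,"x":31.7,"y":-7.5,"z":0,"roll":0},
  {"grip":0.4,"x":31.7,"y":-7.5,"z":0,"roll":0},
  {"grip":0.4,"x":0,"y":0,"z":0,"roll":-6.9},
  {"grip":0.4,"x":0,"y":0,"z":0,"roll":-6.9},
  {"grip":0.4,"x":0,"y":0,"z":0,"roll":-6.9},
])

```text
clock: 28.13
tcp_pos: [0.448, 0.2599, 0.15]
orientation: [0.0, 0.502, 0.865, 0.0]
wrist_force: [-0.2, -0.6, -0.6]
finger_gap: 0.0511
grip_force: 0.0
```

>>> servo_tool([
  {"grip":0.4,"x":0,"y":0,"z":0,"roll":-6.9},
  {"grip":0.4,"x":0,"y":0,"z":0,"roll":-6.9},
  {"grip":0.4,"x":0,"y":0,"z":0,"roll":-6.9},
  {"grip":0.4,"x":0,"y":0,"z":0,"roll":-6.9},
  {"grip":0.4,"x":0,"y":0,"z":0,"roll":-6.9},
])

```text
clock: 28.55
tcp_pos: [0.4484, 0.259, 0.1499]
orientation: [0.0, 0.224, 0.975, 0.0]
wrist_force: [-0.3, 0.6, 0.9]
finger_gap: 0.0514
grip_force: 0.0
```

>>> servo_tool([
  {"grip":0.4,"x":0,"y":0,"z":0,"roll":-6.9},
  {"grip":0.4,"x":0,"y":0,"z":0,"roll":-6.9},
  {"grip":0.4,"x":0,"y":0,"z":0,"roll":-6.9},
  {"grip":0.4,"x":0,"y":0,"z":0,"roll":0},
])

```text
clock: 28.88
tcp_pos: [0.4484, 0.2589, 0.15]
orientation: [0.0, 0.047, 0.999, -0.0]
wrist_force: [0.1, 0.7, -0.0]
finger_gap: 0.0513
grip_force: 0.0
```

```bash
python3 look.py 8
python3 - <<'E'
from h import *
a=cv2.imread('pics/t8.png');b=cv2.imread('pics/s8.png')
cv2.imwrite('pics/c8.png',np.hstack([cv2.resize(a[165:305,225:365],None,fx=2.8,fy=2.8,interpolation=2),cv2.resize(b[185:325,245:385],None,fx=2.8,fy=2.8,interpolation=2)]))
E
```

```text
top 111 [268. 272.] [514.1  42.3] [17.  25.6] 97.0
top 60 [296. 257.] [541.9  -8.6] [ 8.9 29.5] 98.0
top 58 [328. 252.] [551.5 -68.1] [ 8.8 28.8] 98.6
top 108 [265. 251.] [553.6  48.4] [16.7 25.8] 99.4
top 55 [262. 218.] [615.3  54.8] [ 8.5 29.7] 98.3
top 56 [322. 209.] [631.7 -56. ] [ 8.9 28.8] 98.9
top 55 [289. 208.] [632.5   3.7] [ 8.6 28.7] 96.5
scene 71 [340. 281.] [614.1  57.5] [10.1 30. ] 98.0
scene 67 [310. 276.] [631.3   6.9] [ 9.8 29.9] 96.6
scene 64 [281. 260.] [630.7 -53.8] [10.1 30.9] 98.0
scene 97 [353. 259.] [562.2  55.3] [16.6 26.2] 97.0
scene 71 [361. 241.] [520.4  49. ] [13.2 26.1] 98.9
scene 57 [329. 236.] [540.9  -6.4] [10.4 30.1] 100.8
scene 53 [299. 226.] [550.4 -65.7] [10.5 29.7] 100.7
28.9833 [0.4483 0.2589 0.15  ] 174.29
```

View pics/c8.png

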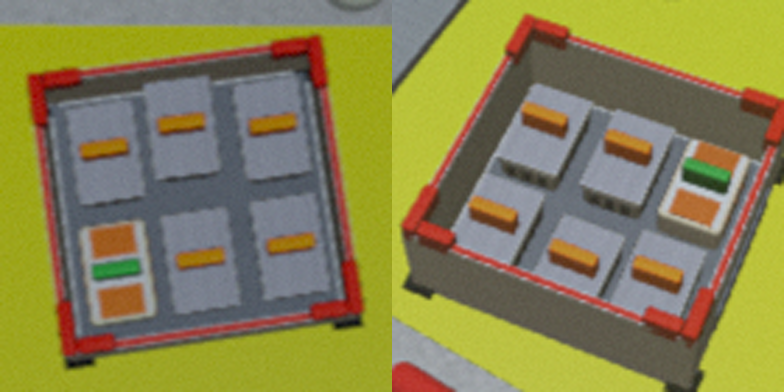

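View pics/s8.png

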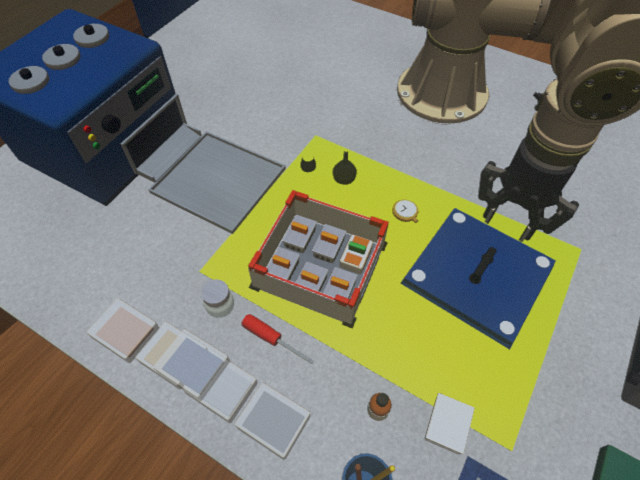

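The box holds five baskets and the cartridge, all upright, and the tray is empty. The gripper is above the lid's black bar (scene ~(482,265)), so I'll grasp the lid now.

>>> servo_tool([
  {"grip":0.4,"x":0,"y":0.5,"z":35,"roll":-0.7},
  {"grip":0.4,"x":0,"y":0,"z":35,"roll":0},
  {"grip":0.4,"x":0,"y":0,"z":30,"roll":0},
  {"grip":0.4,"x":0,"y":0,"z":15,"roll":0},
  {"grip":0.4,"x":0,"y":0,"z":5,"roll":0},
], grip_force=110)

```text
clock: 29.4
tcp_pos: [0.446, 0.2583, 0.0271]
orientation: [-0.002, 0.043, 0.999, -0.001]
wrist_force: [-0.4, -0.7, 0.0]
finger_gap: 0.0512
grip_force: 0.0
```

>>> servo_tool([
  {"grip":1,"x":0,"y":0,"z":0,"roll":0},
  {"grip":1,"x":0,"y":0,"z":0,"roll":0},
  {"grip":1,"x":0,"y":0,"z":0,"roll":0},
  {"grip":1,"x":0,"y":0,"z":0,"roll":0},
  {"grip":1,"x":0,"y":0,"z":0,"roll":0},
])

```text
clock: 29.82
tcp_pos: [0.4498, 0.2598, 0.0321]
orientation: [0.002, 0.042, 0.999, 0.001]
wrist_force: [-0.3, -0.7, 6.9]
finger_gap: 0.0113
grip_force: 108.7
```

>>> servo_tool([
  {"grip":1,"x":0,"y":0,"z":-8,"roll":0},
  {"grip":1,"x":0,"y":0,"z":-20,"roll":0},
  {"grip":1,"x":0,"y":0,"z":-30,"roll":0},
  {"grip":1,"x":0,"y":0,"z":-30,"roll":0},
  {"grip":1,"x":0,"y":0,"z":-30,"roll":0},
])

```text
clock: 30.23
tcp_pos: [0.4476, 0.259, 0.1497]
orientation: [-0.001, 0.042, 0.999, -0.0]
wrist_force: [0.6, -0.3, -2.4]
finger_gap: 0.0112
grip_force: 107.7
```

>>> servo_tool([
  {"grip":1,"x":0,"y":0,"z":-12,"roll":0},
  {"grip":1,"x":0,"y":0,"z":0,"roll":0},
  {"grip":1,"x":0,"y":0,"z":0,"roll":0},
  {"grip":1,"x":0,"y":0,"z":0,"roll":0},
])

```text
clock: 30.57
tcp_pos: [0.4474, 0.2589, 0.1591]
orientation: [-0.001, 0.042, 0.999, -0.0]
wrist_force: [-0.5, 0.1, -3.4]
finger_gap: 0.0116
grip_force: 107.9
```

>>> servo_tool([
  {"grip":1,"x":0,"y":0,"z":0,"roll":-6.5},
  {"grip":1,"x":0,"y":0,"z":0,"roll":-6.6},
  {"grip":1,"x":-5,"y":-14,"z":0,"roll":0},
  {"grip":1,"x":-9.5,"y":-28,"z":0,"roll":0},
  {"grip":1,"x":-9.5,"y":-28,"z":0,"roll":0},
])

```text
clock: 30.98
tcp_pos: [0.4807, 0.1931, 0.1581]
orientation: [-0.002, -0.074, 0.997, -0.0]
wrist_force: [-0.3, -0.7, -2.2]
finger_gap: 0.0113
grip_force: 108.0
```

>>> servo_tool([
  {"grip":1,"x":-9.5,"y":-28,"z":0,"roll":0},
  {"grip":1,"x":-9.5,"y":-28,"z":0,"roll":0},
  {"grip":1,"x":-9.5,"y":-28,"z":0,"roll":0},
  {"grip":1,"x":-9.5,"y":-28,"z":0,"roll":0},
  {"grip":1,"x":-9.5,"y":-28,"z":0,"roll":0},
])

```text
clock: 31.4
tcp_pos: [0.5483, 0.0604, 0.158]
orientation: [-0.002, -0.072, 0.997, 0.0]
wrist_force: [0.7, 0.2, -2.9]
finger_gap: 0.0113
grip_force: 108.0
```

>>> servo_tool([
  {"grip":1,"x":-9.5,"y":-28,"z":0,"roll":0},
  {"grip":1,"x":-9.5,"y":-28,"z":0,"roll":0},
  {"grip":1,"x":-4,"y":-14,"z":0,"roll":0},
  {"grip":1,"x":0,"y":0,"z":0,"roll":0},
  {"grip":1,"x":0,"y":0,"z":0,"roll":0},
])

```text
clock: 31.82
tcp_pos: [0.5811, -0.0045, 0.1584]
orientation: [-0.002, -0.071, 0.997, 0.001]
wrist_force: [0.1, -0.5, -1.7]
finger_gap: 0.0118
grip_force: 108.0
```

```bash
cat > lid.py <<'E'
from h import *; import sys
b=shot('scene',f'L{sys.argv[1]}.png'); z=float(sys.argv[2])
s,R=yaw_state(); p=s['tcp_pos']; print(s['clock'],p.round(4),np.degrees(np.arctan2(R[1,0],R[0,0])).round(2),s['finger_gap'],s['wrist_force'].round(1))
u,v=proj('scene',[p[0],p[1],z]).astype(int)
L=[]
for c,a in blobs(b,(0,0,150),(180,70,255),50,(max(u-150,0),max(v-120,0),u+150,v+130)):
    r=bar('scene',c,z)
    if r[1][1]<32 and a<260: L.append(r[0]); print(c.mean(0).round(1),a,r[0].round(1),np.round(r[1],1))
cv2.imwrite(f'pics/Lc{sys.argv[1]}.png',cv2.resize(b[v-120:v+140,u-150:u+150],None,fx=2,fy=2,interpolation=2))
E
python3 lid.py 1 0.149
```

```text
31.8667 [ 0.5808 -0.0036  0.1588] -171.73 0.011322104321568863 [-0.2  0.9 -3. ]
[352.  274.4] 161.0 [646.9  92.8] [22.2 24. ]
[251.  237.5] 133.0 [670.8 -75.3] [20.8 22.5]
[385.7 197.1] 110.5 [488.2  69.5] [21.7 21.9]
```

View pics/Lc1.png

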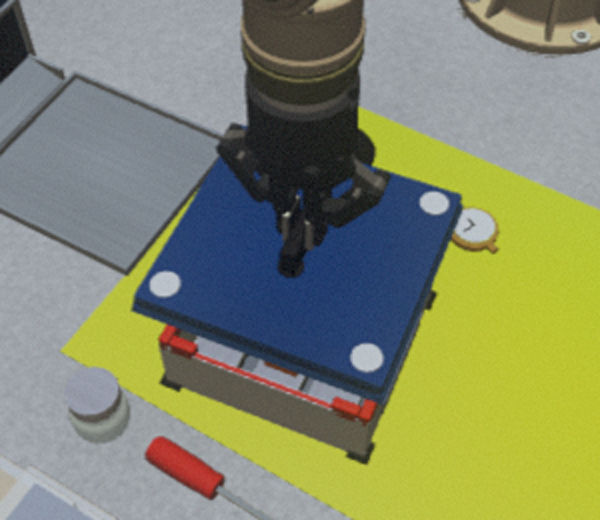

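>>> servo_tool([
  {"grip":1,"x":-1,"y":0,"z":20,"roll":0},
  {"grip":1,"x":0,"y":0,"z":15,"roll":0},
  {"grip":1,"x":0,"y":0,"z":8,"roll":0},
  {"grip":1,"x":0,"y":0,"z":5,"roll":0},
  {"grip":1,"x":0,"y":0,"z":3,"roll":0},
])

```text
clock: 32.28
tcp_pos: [0.5823, -0.003, 0.1086]
orientation: [-0.001, -0.073, 0.997, 0.0]
wrist_force: [-0.0, 0.3, -3.0]
finger_gap: 0.0114
grip_force: 108.1
```

>>> servo_tool([
  {"grip":1,"x":0,"y":0,"z":3,"roll":0},
  {"grip":1,"x":0,"y":0,"z":3,"roll":0},
])

```text
clock: 32.45
tcp_pos: [0.5837, -0.0038, 0.1038]
orientation: [0.001, -0.072, 0.997, -0.0]
wrist_force: [0.4, -0.7, -3.8]
finger_gap: 0.0118
grip_force: 108.1
```

>>> servo_tool([
  {"grip":1,"x":0,"y":0,"z":2,"roll":0},
  {"grip":1,"x":0,"y":0,"z":2,"roll":0},
])

```text
clock: 32.62
tcp_pos: [0.5835, -0.0041, 0.0996]
orientation: [0.0, -0.072, 0.997, -0.0]
wrist_force: [0.3, -0.2, -1.8]
finger_gap: 0.0115
grip_force: 108.1
```

>>> servo_tool([
  {"grip":1,"x":0,"y":0,"z":2,"roll":0},
  {"grip":1,"x":0,"y":0,"z":2,"roll":0},
])

```text
clock: 32.78
tcp_pos: [0.5834, -0.0042, 0.0953]
orientation: [0.0, -0.072, 0.997, -0.0]
wrist_force: [-0.1, 0.6, -3.3]
finger_gap: 0.0112
grip_force: 108.1
```

>>> servo_tool([
  {"grip":1,"x":0,"y":0,"z":1,"roll":0},
  {"grip":1,"x":0,"y":0,"z":0,"roll":0},
])

```text
clock: 32.95
tcp_pos: [0.5832, -0.0042, 0.0943]
orientation: [0.0, -0.072, 0.997, -0.0]
wrist_force: [0.5, -0.2, -1.6]
finger_gap: 0.0117
grip_force: 108.0
```

```bash
python3 lid.py 2 0.085
```

```text
33.0 [ 0.5832 -0.0041  0.0943] -171.73 0.011219321371713532 [-0.7 -0.2 -2.4]
[349.1 294.8] 139.5 [648.9  93. ] [21.4 22.8]
[254.9 259.5] 122.0 [672.7 -74.9] [21.6 23.9]
[380.8 220.5] 98.5 [489.7  69.2] [22.  23.4]
```

View pics/Lc2.png

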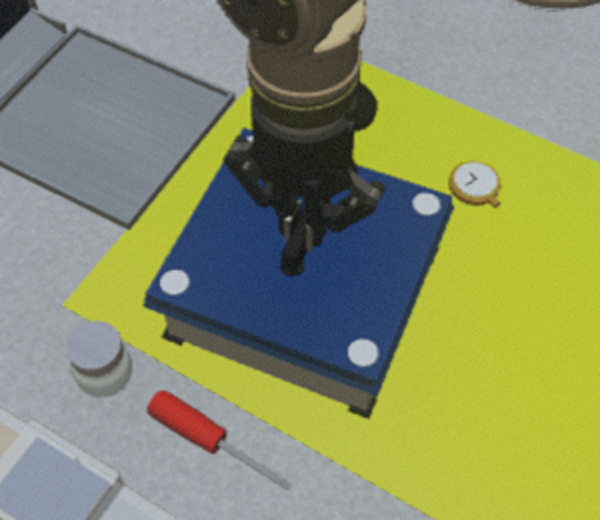

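The lid is square over the box with its skirt just around the rim. Discs are at (349,295), (255,260) and (381,221), giving a centre of about (581,-3) raw and (583,-5) corrected. I'll lower it the last bit and release.

>>> servo_tool([
  {"grip":1,"x":0,"y":0,"z":1,"roll":0},
  {"grip":1,"x":0,"y":0,"z":0.5,"roll":0},
])

```text
clock: 33.17
tcp_pos: [0.5834, -0.0041, 0.094]
orientation: [0.0, -0.072, 0.997, -0.0]
wrist_force: [-2.9, -0.5, 8.1]
finger_gap: 0.0115
grip_force: 109.7
```

>>> servo_tool([
  {"grip":0.9,"x":0,"y":0,"z":0,"roll":0},
  {"grip":0.6,"x":0,"y":0,"z":0,"roll":0},
  {"grip":0.6,"x":0,"y":0,"z":0,"roll":0},
  {"grip":0.6,"x":0,"y":0,"z":0,"roll":0},
])

```text
clock: 33.5
tcp_pos: [0.5836, -0.0041, 0.093]
orientation: [0.0, -0.072, 0.997, -0.0]
wrist_force: [-0.9, 0.1, 0.1]
finger_gap: 0.0345
grip_force: 0.0
```

>>> servo_tool([
  {"grip":0.6,"x":0,"y":0,"z":-15,"roll":0},
  {"grip":0.6,"x":0,"y":0,"z":-25,"roll":0},
  {"grip":0.6,"x":0,"y":0,"z":-15,"roll":0},
  {"grip":1,"x":0,"y":0,"z":0,"roll":0},
  {"grip":1,"x":0,"y":0,"z":0,"roll":0},
])

```text
clock: 33.92
tcp_pos: [0.5841, -0.0042, 0.1485]
orientation: [0.001, -0.072, 0.997, -0.0]
wrist_force: [-0.2, -0.2, -0.2]
finger_gap: 0.0107
grip_force: 0.0
```

```bash
python3 lid.py 3 0.084
```

```text
33.9667 [ 0.5832 -0.0041  0.1474] -171.72 0.003297577862789056 [ 0.5 -0.2  0.5]
[349.1 294.8] 140.5 [648.5  92.8] [21.5 22.8]
[254.7 259.7] 118.5 [672.7 -76. ] [21.9 22.1]
[380.8 220.8] 101.5 [490.9  70.1] [22.  23.4]
```

>>> servo_tool([
  {"grip":1,"x":-20,"y":21,"z":0,"roll":0},
  {"grip":1,"x":-20,"y":21,"z":0,"roll":0},
  {"grip":1,"x":-20,"y":21,"z":0,"roll":0},
  {"grip":1,"x":-20,"y":21,"z":0,"roll":0},
  {"grip":1,"x":0,"y":0,"z":10,"roll":0},
])

```text
clock: 34.38
tcp_pos: [0.6531, 0.0945, 0.1374]
orientation: [0.002, -0.074, 0.997, 0.001]
wrist_force: [1.2, -0.3, -0.6]
finger_gap: -0.0001
grip_force: 0.0
```

>>> servo_tool([
  {"grip":1,"x":0,"y":0,"z":20,"roll":0},
  {"grip":1,"x":0,"y":0,"z":15,"roll":0},
  {"grip":1,"x":0,"y":0,"z":10,"roll":0},
  {"grip":1,"x":0,"y":0,"z":0,"roll":0},
  {"grip":1,"x":0,"y":0,"z":0,"roll":0},
])

```text
clock: 34.8
tcp_pos: [0.6491, 0.0902, 0.0914]
orientation: [-0.001, -0.072, 0.997, 0.0]
wrist_force: [1.5, -0.2, 0.2]
finger_gap: -0.0001
grip_force: 0.0
```

>>> servo_tool([
  {"grip":1,"x":0,"y":0,"z":3,"roll":0},
  {"grip":1,"x":0,"y":0,"z":3,"roll":0},
  {"grip":1,"x":0,"y":0,"z":1,"roll":0},
  {"grip":1,"x":0,"y":0,"z":1,"roll":0},
  {"grip":1,"x":0,"y":0,"z":0,"roll":0},
])

```text
clock: 35.22
tcp_pos: [0.6504, 0.0905, 0.085]
orientation: [0.0, -0.072, 0.997, -0.0]
wrist_force: [0.7, 0.0, 0.3]
finger_gap: -0.0
grip_force: 0.0
```

>>> servo_tool([
  {"grip":1,"x":0,"y":0,"z":1,"roll":0},
  {"grip":1,"x":0,"y":0,"z":1,"roll":0},
  {"grip":1,"x":0,"y":0,"z":1,"roll":0},
  {"grip":1,"x":0,"y":0,"z":0,"roll":0},
])

```text
clock: 35.55
tcp_pos: [0.6507, 0.0906, 0.0837]
orientation: [0.001, -0.072, 0.997, -0.0]
wrist_force: [-2.7, -1.0, 8.0]
finger_gap: -0.0004
grip_force: 4.1
```

>>> servo_tool([
  {"grip":1,"x":0,"y":0,"z":1,"roll":0},
  {"grip":1,"x":0,"y":0,"z":1,"roll":0},
  {"grip":1,"x":0,"y":0,"z":0,"roll":0},
  {"grip":1,"x":0,"y":0,"z":0,"roll":0},
])

```text
clock: 35.88
tcp_pos: [0.6508, 0.0907, 0.0824]
orientation: [0.001, -0.072, 0.997, -0.0]
wrist_force: [-3.5, -0.2, 12.0]
finger_gap: -0.0001
grip_force: 5.9
```

>>> servo_tool([
  {"grip":1,"x":0,"y":0,"z":1,"roll":0},
  {"grip":1,"x":0,"y":0,"z":1,"roll":0},
  {"grip":1,"x":0,"y":0,"z":1,"roll":0},
  {"grip":1,"x":0,"y":0,"z":1,"roll":0},
  {"grip":1,"x":0,"y":0,"z":1,"roll":0},
])

```text
clock: 36.3
tcp_pos: [0.6511, 0.0909, 0.0782]
orientation: [0.002, -0.072, 0.997, -0.0]
wrist_force: [-5.3, 0.4, 15.7]
finger_gap: 0.0002
grip_force: 7.7
```

>>> servo_tool([
  {"grip":1,"x":0,"y":0,"z":1,"roll":0},
  {"grip":1,"x":0,"y":0,"z":1,"roll":0},
  {"grip":1,"x":0,"y":0,"z":1,"roll":0},
  {"grip":1,"x":0,"y":0,"z":0,"roll":0},
  {"grip":1,"x":0,"y":0,"z":0,"roll":0},
])

```text
clock: 36.72
tcp_pos: [0.6513, 0.0909, 0.0769]
orientation: [0.002, -0.072, 0.997, -0.0]
wrist_force: [-8.6, 0.4, 23.9]
finger_gap: 0.0
grip_force: 11.5
```

>>> servo_tool([
  {"grip":1,"x":0,"y":0,"z":0,"roll":0},
  {"grip":1,"x":0,"y":0,"z":0,"roll":0},
  {"grip":1,"x":0,"y":0,"z":0,"roll":0},
  {"grip":1,"x":0,"y":0,"z":0,"roll":0},
  {"grip":1,"x":0,"y":0,"z":0,"roll":0},
])

```text
clock: 37.13
tcp_pos: [0.6513, 0.0909, 0.0768]
orientation: [0.002, -0.072, 0.997, -0.0]
wrist_force: [-7.2, -0.5, 24.3]
finger_gap: 0.0003
grip_force: 11.5
```

>>> servo_tool([
  {"grip":1,"x":0,"y":0,"z":-12,"roll":0},
  {"grip":1,"x":0,"y":0,"z":-20,"roll":0},
  {"grip":1,"x":32,"y":0,"z":0,"roll":0},
  {"grip":1,"x":32,"y":0,"z":0,"roll":0},
  {"grip":1,"x":32,"y":0,"z":0,"roll":0},
])

```text
clock: 37.55
tcp_pos: [0.5548, 0.0766, 0.1041]
orientation: [0.001, -0.072, 0.997, -0.0]
wrist_force: [-0.3, -0.8, -0.0]
finger_gap: 0.0002
grip_force: 0.0
```

>>> servo_tool([
  {"grip":1,"x":32,"y":0,"z":0,"roll":0},
  {"grip":1,"x":32,"y":0,"z":0,"roll":0},
  {"grip":1,"x":0,"y":0,"z":0,"roll":0},
  {"grip":1,"x":0,"y":0,"z":7,"roll":0},
  {"grip":1,"x":0,"y":0,"z":4,"roll":0},
])

```text
clock: 37.97
tcp_pos: [0.493, 0.0675, 0.0929]
orientation: [0.001, -0.072, 0.997, -0.0]
wrist_force: [0.8, -0.4, -0.0]
finger_gap: -0.0002
grip_force: 0.0
```

>>> servo_tool([
  {"grip":1,"x":0,"y":0,"z":2,"roll":0},
  {"grip":1,"x":0,"y":0,"z":2,"roll":0},
  {"grip":1,"x":0,"y":0,"z":2,"roll":0},
  {"grip":1,"x":0,"y":0,"z":1,"roll":0},
  {"grip":1,"x":0,"y":0,"z":1,"roll":0},
])

```text
clock: 38.38
tcp_pos: [0.4922, 0.0676, 0.0844]
orientation: [-0.0, -0.072, 0.997, -0.0]
wrist_force: [0.1, -0.2, 0.6]
finger_gap: 0.0004
grip_force: 0.0
```

>>> servo_tool([
  {"grip":1,"x":0,"y":0,"z":1,"roll":0},
  {"grip":1,"x":0,"y":0,"z":1,"roll":0},
  {"grip":1,"x":0,"y":0,"z":1,"roll":0},
  {"grip":1,"x":0,"y":0,"z":1,"roll":0},
  {"grip":1,"x":0,"y":0,"z":1,"roll":0},
])

```text
clock: 38.8
tcp_pos: [0.4922, 0.0677, 0.0812]
orientation: [0.001, -0.072, 0.997, 0.0]
wrist_force: [-3.3, 1.7, 12.6]
finger_gap: -0.0002
grip_force: 6.2
```

>>> servo_tool([
  {"grip":1,"x":0,"y":0,"z":1,"roll":0},
  {"grip":1,"x":0,"y":0,"z":1,"roll":0},
  {"grip":1,"x":0,"y":0,"z":1,"roll":0},
  {"grip":1,"x":0,"y":0,"z":1,"roll":0},
  {"grip":1,"x":0,"y":0,"z":0,"roll":0},
])

```text
clock: 39.22
tcp_pos: [0.4922, 0.0678, 0.0772]
orientation: [0.001, -0.072, 0.997, 0.0]
wrist_force: [-3.5, 0.7, 10.8]
finger_gap: 0.0002
grip_force: 5.5
```

>>> servo_tool([
  {"grip":1,"x":0,"y":0,"z":1,"roll":0},
  {"grip":1,"x":0,"y":0,"z":1,"roll":0},
  {"grip":1,"x":0,"y":0,"z":1,"roll":0},
  {"grip":1,"x":0,"y":0,"z":0,"roll":0},
  {"grip":1,"x":0,"y":0,"z":0,"roll":0},
])

```text
clock: 39.63
tcp_pos: [0.4923, 0.0678, 0.0765]
orientation: [0.001, -0.072, 0.997, -0.0]
wrist_force: [-10.8, 1.0, 29.5]
finger_gap: 0.0
grip_force: 14.9
```

>>> servo_tool([
  {"grip":1,"x":0,"y":0,"z":0,"roll":0},
  {"grip":1,"x":0,"y":0,"z":0,"roll":0},
  {"grip":1,"x":0,"y":0,"z":0,"roll":0},
  {"grip":1,"x":0,"y":0,"z":0,"roll":0},
])

```text
clock: 39.97
tcp_pos: [0.4923, 0.0678, 0.0765]
orientation: [0.001, -0.072, 0.997, -0.0]
wrist_force: [-11.1, 0.8, 29.2]
finger_gap: 0.0002
grip_force: 14.9
```

>>> servo_tool([
  {"grip":1,"x":0,"y":0,"z":-12,"roll":0},
  {"grip":1,"x":0,"y":0,"z":-22,"roll":0},
  {"grip":1,"x":0,"y":-28.2,"z":0,"roll":0},
  {"grip":1,"x":0,"y":-28.2,"z":0,"roll":0},
  {"grip":1,"x":0,"y":-28.2,"z":0,"roll":0},
])

```text
clock: 40.38
tcp_pos: [0.5048, -0.0168, 0.1076]
orientation: [0.001, -0.073, 0.997, -0.0]
wrist_force: [-0.7, -0.3, -0.0]
finger_gap: 0.0006
grip_force: 0.0
```

>>> servo_tool([
  {"grip":1,"x":0,"y":-28.2,"z":0,"roll":0},
  {"grip":1,"x":0,"y":-28.2,"z":0,"roll":0},
  {"grip":1,"x":0,"y":-28.2,"z":0,"roll":0},
  {"grip":1,"x":0,"y":0,"z":7,"roll":0},
  {"grip":1,"x":0,"y":0,"z":4,"roll":0},
])

```text
clock: 40.8
tcp_pos: [0.5166, -0.1013, 0.0954]
orientation: [0.0, -0.071, 0.997, -0.0]
wrist_force: [-0.6, 0.3, -0.0]
finger_gap: -0.0001
grip_force: 0.0
```

>>> servo_tool([
  {"grip":1,"x":0,"y":0,"z":2,"roll":0},
  {"grip":1,"x":0,"y":0,"z":2,"roll":0},
  {"grip":1,"x":0,"y":0,"z":2,"roll":0},
  {"grip":1,"x":0,"y":0,"z":1,"roll":0},
  {"grip":1,"x":0,"y":0,"z":1,"roll":0},
])

```text
clock: 41.22
tcp_pos: [0.5163, -0.0991, 0.0878]
orientation: [0.0, -0.073, 0.997, -0.0]
wrist_force: [0.1, -0.3, -0.0]
finger_gap: -0.0002
grip_force: 0.0
```

>>> servo_tool([
  {"grip":1,"x":0,"y":0,"z":1,"roll":0},
  {"grip":1,"x":0,"y":0,"z":1,"roll":0},
  {"grip":1,"x":0,"y":0,"z":1,"roll":0},
  {"grip":1,"x":0,"y":0,"z":1,"roll":0},
  {"grip":1,"x":0,"y":0,"z":1,"roll":0},
])

```text
clock: 41.63
tcp_pos: [0.5166, -0.1002, 0.0837]
orientation: [0.0, -0.072, 0.997, -0.0]
wrist_force: [-4.2, 0.6, 11.4]
finger_gap: 0.0002
grip_force: 5.7
```

>>> servo_tool([
  {"grip":1,"x":0,"y":0,"z":1,"roll":0},
  {"grip":1,"x":0,"y":0,"z":1,"roll":0},
  {"grip":1,"x":0,"y":0,"z":1,"roll":0},
  {"grip":1,"x":0,"y":0,"z":1,"roll":0},
  {"grip":1,"x":0,"y":0,"z":0,"roll":0},
])

```text
clock: 42.05
tcp_pos: [0.5165, -0.1002, 0.0803]
orientation: [0.001, -0.072, 0.997, -0.0]
wrist_force: [-4.1, 1.5, 11.4]
finger_gap: 0.0
grip_force: 5.6
```

>>> servo_tool([
  {"grip":1,"x":0,"y":0,"z":1,"roll":0},
  {"grip":1,"x":0,"y":0,"z":1,"roll":0},
  {"grip":1,"x":0,"y":0,"z":1,"roll":0},
  {"grip":1,"x":0,"y":0,"z":1,"roll":0},
  {"grip":1,"x":0,"y":0,"z":1,"roll":0},
])

```text
clock: 42.47
tcp_pos: [0.5165, -0.1003, 0.0766]
orientation: [0.001, -0.072, 0.997, -0.001]
wrist_force: [-9.0, 1.3, 29.2]
finger_gap: 0.0002
grip_force: 15.0
```

>>> servo_tool([
  {"grip":1,"x":0,"y":0,"z":1,"roll":0},
  {"grip":1,"x":0,"y":0,"z":1,"roll":0},
  {"grip":1,"x":0,"y":0,"z":0,"roll":0},
  {"grip":1,"x":0,"y":0,"z":0,"roll":0},
  {"grip":1,"x":0,"y":0,"z":0,"roll":0},
])

```text
clock: 42.88
tcp_pos: [0.5165, -0.1003, 0.0765]
orientation: [0.001, -0.072, 0.997, -0.001]
wrist_force: [-12.8, 2.8, 35.0]
finger_gap: -0.0002
grip_force: 17.8
```

>>> servo_tool([
  {"grip":1,"x":0,"y":0,"z":0,"roll":0},
  {"grip":1,"x":0,"y":0,"z":0,"roll":0},
  {"grip":1,"x":0,"y":0,"z":0,"roll":0},
])

```text
clock: 43.13
tcp_pos: [0.5165, -0.1004, 0.0765]
orientation: [0.001, -0.072, 0.997, -0.001]
wrist_force: [-12.6, 2.9, 34.3]
finger_gap: 0.0001
grip_force: 17.7
```

>>> servo_tool([
  {"grip":1,"x":0,"y":0,"z":-12,"roll":0},
  {"grip":1,"x":0,"y":0,"z":-22,"roll":0},
  {"grip":1,"x":-32,"y":0,"z":0,"roll":0},
  {"grip":1,"x":-32,"y":0,"z":0,"roll":0},
  {"grip":1,"x":-32,"y":0,"z":0,"roll":0},
])

```text
clock: 43.55
tcp_pos: [0.6127, -0.0862, 0.1069]
orientation: [0.001, -0.072, 0.997, -0.0]
wrist_force: [0.3, -0.8, 0.2]
finger_gap: 0.0001
grip_force: 0.0
```

>>> servo_tool([
  {"grip":1,"x":-32,"y":0,"z":0,"roll":0},
  {"grip":1,"x":-32,"y":0,"z":0,"roll":0},
  {"grip":1,"x":0,"y":0,"z":0,"roll":0},
  {"grip":1,"x":0,"y":0,"z":7,"roll":0},
  {"grip":1,"x":0,"y":0,"z":4,"roll":0},
])

```text
clock: 43.97
tcp_pos: [0.6736, -0.0767, 0.0934]
orientation: [-0.001, -0.072, 0.997, 0.0]
wrist_force: [0.7, -0.3, -0.4]
finger_gap: 0.0006
grip_force: 0.0
```

>>> servo_tool([
  {"grip":1,"x":0,"y":0,"z":2,"roll":0},
  {"grip":1,"x":0,"y":0,"z":2,"roll":0},
  {"grip":1,"x":0,"y":0,"z":2,"roll":0},
  {"grip":1,"x":0,"y":0,"z":1,"roll":0},
  {"grip":1,"x":0,"y":0,"z":1,"roll":0},
])

```text
clock: 44.38
tcp_pos: [0.6744, -0.0771, 0.0872]
orientation: [0.0, -0.072, 0.997, -0.0]
wrist_force: [-0.0, 0.2, -0.4]
finger_gap: 0.0003
grip_force: 0.0
```

>>> servo_tool([
  {"grip":1,"x":0,"y":0,"z":1,"roll":0},
  {"grip":1,"x":0,"y":0,"z":1,"roll":0},
  {"grip":1,"x":0,"y":0,"z":1,"roll":0},
  {"grip":1,"x":0,"y":0,"z":1,"roll":0},
  {"grip":1,"x":0,"y":0,"z":1,"roll":0},
])

```text
clock: 44.8
tcp_pos: [0.675, -0.077, 0.0835]
orientation: [0.001, -0.072, 0.997, -0.0]
wrist_force: [-3.4, -0.0, 9.8]
finger_gap: 0.0002
grip_force: 4.7
```

>>> servo_tool([
  {"grip":1,"x":0,"y":0,"z":1,"roll":0},
  {"grip":1,"x":0,"y":0,"z":1,"roll":0},
  {"grip":1,"x":0,"y":0,"z":1,"roll":0},
  {"grip":1,"x":0,"y":0,"z":1,"roll":0},
  {"grip":1,"x":0,"y":0,"z":0,"roll":0},
])

```text
clock: 45.22
tcp_pos: [0.675, -0.0771, 0.0796]
orientation: [0.001, -0.072, 0.997, -0.001]
wrist_force: [-2.7, 0.2, 7.7]
finger_gap: -0.0001
grip_force: 4.2
```

>>> servo_tool([
  {"grip":1,"x":0,"y":0,"z":1,"roll":0},
  {"grip":1,"x":0,"y":0,"z":1,"roll":0},
  {"grip":1,"x":0,"y":0,"z":1,"roll":0},
  {"grip":1,"x":0,"y":0,"z":1,"roll":0},
  {"grip":1,"x":0,"y":0,"z":1,"roll":0},
])

```text
clock: 45.63
tcp_pos: [0.6751, -0.0771, 0.076]
orientation: [0.001, -0.072, 0.997, -0.001]
wrist_force: [-6.7, 0.2, 21.2]
finger_gap: 0.0001
grip_force: 10.5
```

>>> servo_tool([
  {"grip":1,"x":0,"y":0,"z":1,"roll":0},
  {"grip":1,"x":0,"y":0,"z":1,"roll":0},
  {"grip":1,"x":0,"y":0,"z":0,"roll":0},
  {"grip":1,"x":0,"y":0,"z":0,"roll":0},
  {"grip":1,"x":0,"y":0,"z":0,"roll":0},
])

```text
clock: 46.05
tcp_pos: [0.6752, -0.0772, 0.076]
orientation: [0.002, -0.072, 0.997, -0.001]
wrist_force: [-9.4, 0.4, 24.8]
finger_gap: -0.0003
grip_force: 12.0
```

>>> servo_tool([
  {"grip":1,"x":0,"y":0,"z":0,"roll":0},
  {"grip":1,"x":0,"y":0,"z":0,"roll":0},
  {"grip":1,"x":0,"y":0,"z":0,"roll":0},
])

```text
clock: 46.3
tcp_pos: [0.6752, -0.0772, 0.076]
orientation: [0.002, -0.072, 0.997, -0.001]
wrist_force: [-9.2, 1.3, 24.7]
finger_gap: -0.0002
grip_force: 12.0
```

>>> servo_tool([
  {"grip":1,"x":0,"y":0,"z":-12,"roll":0},
  {"grip":1,"x":0,"y":0,"z":-30,"roll":0},
  {"grip":1,"x":0,"y":0,"z":-40,"roll":0},
  {"grip":1,"x":0,"y":-40,"z":-5,"roll":0},
  {"grip":1,"x":0,"y":-40,"z":0,"roll":0},
])

```text
clock: 46.72
tcp_pos: [0.6888, -0.1551, 0.1631]
orientation: [0.004, -0.075, 0.997, -0.002]
wrist_force: [0.9, -0.6, -0.2]
finger_gap: -0.0001
grip_force: 0.0
```

>>> servo_tool([
  {"grip":1,"x":0,"y":-40,"z":0,"roll":0},
  {"grip":1,"x":0,"y":-40,"z":0,"roll":0},
  {"grip":1,"x":0,"y":0,"z":0,"roll":0},
  {"grip":1,"x":0,"y":0,"z":0,"roll":0},
])

```text
clock: 47.05
tcp_pos: [0.6974, -0.2381, 0.1568]
orientation: [-0.0, -0.07, 0.998, 0.0]
wrist_force: [0.0, 0.8, -1.4]
finger_gap: -0.0001
grip_force: 0.0
```

```bash
python3 lid.py 4 0.076
python3 - <<'E'
from h import *
b=cv2.imread('pics/L4.png'); cv2.imwrite('pics/c9.png',cv2.resize(b[180:340,230:410],None,fx=3.5,fy=3.5,interpolation=2))
E
```

```text
47.1 [ 0.6973 -0.2361  0.157 ] -171.83 -0.00032094159048252105 [ 0.1  0.4 -0.2]
[255.5 262.1] 113.0 [673.1 -74.7] [22.1 22.1]
[294.5 194.5] 82.0 [514.5 -98.5] [21.6 22.5]
```

View pics/c9.png

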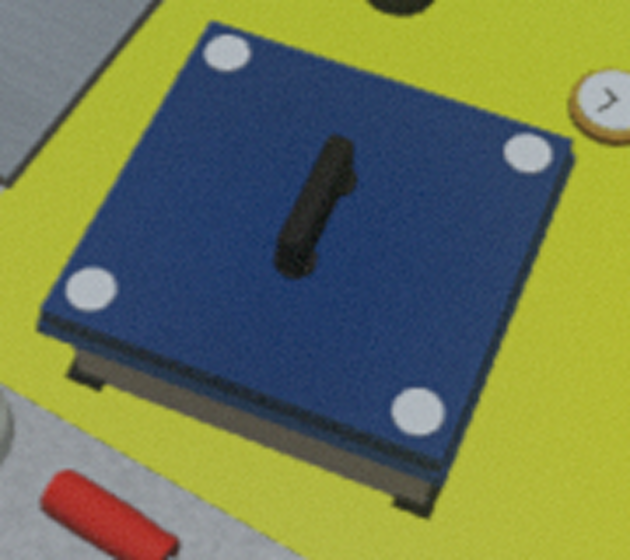

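The lid sits flat and square on the box, with all four discs visible and bystanders in place. Handing in.

```bash
python3 -c "
from workcell import env
print(env.hand_in())"
```

```text
the job is handed in; nothing more can be done
None
```

I moved all five baskets and the cartridge upright into the dry box, set the lid square and flat, pressed all four gasket corners home one after another, and handed the job in at about 47 s; no verdict came back.

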